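# Reset the timers from the tester's tray under the pin press and collect them in the tote

## Task

Reset every blue timer in the tester's catch tray and collect them in the grey tote. For each one, slide it along the press's bed until its marked reset spot is under the pin, push the red knob down until you feel the reset button stop fully home (use the pin, never the fingers, on the button), then draw the timer out and lay it flat, face up, on the tote's floor. Leave the yellow timer and everything else on the bench alone.

Things in the scene. Friction and masses are not known exactly. Their poses are not given: they have to be found in the camera images.
- timer_a: Blue handheld timer, a slab 120 (x) x 38 (y) x 24 mm (z), about 0.12 kg, present or absent from run to run. Origin: middle of its underside; z up through its face (grey screen, two pink keys), x along its length towards the end with the reset spot. Can be gripped across its 38 mm width anywhere along its length; held by one end it needs a firm grip (40 N) or it swings
- spot_a (a point): The marked spot of timer_a: centre of the mouth of its reset well, on the timer's axis 42 mm from its middle towards +x, flush with the face (24 mm above the underside). A square hole 17 mm wide in a white frame; in it a red button, 15 mm across, whose top lies 3 mm below the face when out and 8 mm when in
- reset_a (a joint): Reset button of timer_a (m): 0 = out (not reset), 0.005 = fully in (reset). No spring: it stays where it is pushed, takes about 2.5 N to move, and has a hard stop
- timer_b: Blue handheld timer, a slab 120 (x) x 38 (y) x 24 mm (z), about 0.12 kg, present or absent from run to run. Origin: middle of its underside; z up through its face (grey screen, two pink keys), x along its length towards the end with the reset spot. Can be gripped across its 38 mm width anywhere along its length; held by one end it needs a firm grip (40 N) or it swings
- spot_b (a point): The marked spot of timer_b: centre of the mouth of its reset well, on the timer's axis 42 mm from its middle towards +x, flush with the face (24 mm above the underside). A square hole 17 mm wide in a white frame; in it a red button, 15 mm across, whose top lies 3 mm below the face when out and 8 mm when in
- reset_b (a joint): Reset button of timer_b (m): 0 = out (not reset), 0.005 = fully in (reset). No spring: it stays where it is pushed, takes about 2.5 N to move, and has a hard stop
- timer_c: Blue handheld timer, a slab 120 (x) x 38 (y) x 24 mm (z), about 0.12 kg, present or absent from run to run. Origin: middle of its underside; z up through its face (grey screen, two pink keys), x along its length towards the end with the reset spot. Can be gripped across its 38 mm width anywhere along its length; held by one end it needs a firm grip (40 N) or it swings
- spot_c (a point): The marked spot of timer_c: centre of the mouth of its reset well, on the timer's axis 42 mm from its middle towards +x, flush with the face (24 mm above the underside). A square hole 17 mm wide in a white frame; in it a red button, 15 mm across, whose top lies 3 mm below the face when out and 8 mm when in
- reset_c (a joint): Reset button of timer_c (m): 0 = out (not reset), 0.005 = fully in (reset). No spring: it stays where it is pushed, takes about 2.5 N to move, and has a hard stop
- press: Green C-frame bench press, fixed. Origin: on the table straight below the pin; z up. Flat steel bed 8 mm thick, 90 mm wide (y), from 160 mm in front of the pin (-x) to 100 mm behind it, open in front and at the sides. Column face 45 mm behind the pin. Head: 34 mm wide (y), reaches 18 mm in front of the pin, underside 82 mm and top 118 mm above the table
- pin_tip (a point): Lower end of the press's vertical brass pin, 6 mm thick; 40 mm above the table at rest (8 mm above the face of a timer lying on the bed); moves down with the plunger
- knob_top (a point): Middle of the top of the plunger's red round knob, 38 mm across, 160 mm above the table at rest, straight above the pin; push it straight down
- plunger (a joint): Travel of the pin (m): 0 = up, 0.022 = down on its own stop. A spring (3 N at first, 6 N when right down) brings it back up when let go. With a timer's spot under the pin the button starts to move at 0.011 and is fully in at 0.016; if the pin stands on the timer's face instead, it stops at 0.008
- tray: Aluminium catch tray 170 (x) x 370 (y) mm fixed in front of a grey tester (100 x 270 x 62 mm, on the tray's +x side, its face 88 mm from the tray's middle). Tray floor 4 mm thick, lip 12 mm high on the other three sides. Origin: on the table under the tray's middle
- tote: Loose grey open tote, outside 190 (x) x 310 (y) x 45 mm high, walls and floor 5 mm, 0.7 kg. Origin: middle of its underside
- yellow_timer: yellow timer of the same size, 120 x 38 x 24 mm, no reset spot; not part of the job. Origin: middle of underside
- pen_box: orange carton of pens, 50 x 60 x 110 mm, bystander. Origin: middle of underside
- grease_jar: small jar, 48 mm across, 55 mm high, bystander. Origin: middle of underside
- tape_roll: black roll of tape lying flat, 68 mm across, 20 mm high, bystander. Origin: middle of underside
- wrench: small steel wrench lying on the table, bystander
- case: green plastic case 90 x 60 x 35 mm, bystander. Origin: middle of underside
Things that resemble listed ones, but are neither listed nor needed, are in the scene too. Leave any black look-alike of the timer_b alone. Leave any turquoise look-alike of the timer_c alone.

How it is judged:
On the way, in this order (a step that is already met when the one before it is completed fails the run):
1. the reset buttons of all the timers have been pushed fully in under the pin (value of joint each of reset_a, reset_b, reset_c above 0.0038 m), for 0.2 s.
2. all the timers lie flat, face up, on the tote's floor (x of timer_a in the frame of tote between -0.09 and 0.09 m and y of timer_a in the frame of tote between -0.15 and 0.15 m and z of timer_a in the frame of tote between -0.001 and 0.011 m and angle between each of timer_a, timer_b, timer_c's own z axis and vertical below 0.15 rad and linear speed of each of timer_a, timer_b, timer_c below 0.02 m/s and x of timer_b in the frame of tote between -0.09 and 0.09 m and y of timer_b in the frame of tote between -0.15 and 0.15 m and z of timer_b in the frame of tote between -0.001 and 0.011 m and x of timer_c in the frame of tote between -0.09 and 0.09 m and y of timer_c in the frame of tote between -0.15 and 0.15 m and z of timer_c in the frame of tote between -0.001 and 0.011 m), for 0.2 s.
At the end, for the whole second after the job is handed in: Every timer present has its reset button in by more than 3.8 mm of 5, lies inside the tote on its floor (underside within 11 mm of the tote's underside height), face up within 0.15 rad, at rest; the press's plunger is up again (all of step 1 and all of step 2 and value of joint plunger below 0.003 m); the robot touches nothing.
It fails at once if a reset button was pushed with the gripper (contact force between the fingers and reset_a above 0.5 N or contact force between the fingers and reset_b above 0.5 N or contact force between the fingers and reset_c above 0.5 N).
It fails at once if a bystander was displaced by more than 3 cm (distance of any of yellow_timer, pen_box, grease_jar, tape_roll, wrench, case from where it was at the start of the episode above 0.03 m).
Of timer_a, timer_b, timer_c only 2 to 3 are there at a start; the rules pass over those that are not, and their reading is None.
At some moment in a run one of timer_a, timer_b, timer_c may be knocked a few centimetres aside while the robot is not near it.
It also fails if it takes over 210 s, if anything falls off the work surface, if the arm or the gripper's body presses on something with over 40 N, if the wrist force passes 120 N, or if a joint passes its speed limit or range.

## Robot

A 7-joint arm with a two-finger parallel gripper is mounted at the origin on the work surface. World frame = base frame: x ahead of the robot, y to its left, z up, the work surface at z = 0. Lengths are in m, angles in rad, forces in N, time in s.
With the tool pointing down it reaches from about 0.425 to 0.975 m from the base axis. Payload 16.7 kg.
Tool frame: the origin (TCP) lies on the centre line of the jaws, within the pads' length; the fingertips stand 8 mm ahead of it and the grasp point (between the pads) lies 11 mm behind it; z points along the fingers, y is the line along which they close (so a half turn about z gives the same grasp; the last joint's range is limited). The gripper opens to 85 mm and grips with 20 to 120 N. Pads are 22 mm wide; open, the fingers measure 114 mm over their backs; the gripper's body (76 mm by 85 mm) begins 54 mm behind the grasp point. The pads swing forward as they close: fully open they stand 13 mm farther back than shut.
Start: joints at [1.026, 0.426, 0.074, 1.606, -0.034, 1.111, -0.067], TCP at [0.26, -0.623, 0.239] pointing down, gripper open.
Joint ranges: [-2.85, 2.85], [-0.5, 2.14], [-1.23, 1.37], [0.21, 2.46], [-1.02, 4.16], [0.16, 2.05], [-2.73, 2.73]. Speed limits (rad/s): [1.89, 1.89, 2.39, 2.39, 3.01, 3.01, 3.01].

## Interface

Orientations are given as a unit quaternion [x, y, z, w].
In Python, from workcell import ctrl gives the robot as it stands.
- The arm moves only by the tool drive_tool, never from a script. Its argument "steps" is a list of rows, each an object of numbers: "claw": the finger opening in m, from 0 to 0.0854; "x", "y", "z": the shift along the tool's x, y, z in m; "spin": the turn about the tool's z in degrees. In form: [{"claw": .., "x": .., "y": .., "z": .., "spin": ..}, ...]. A call has 1 to 20 rows; each row is the pose to reach, as a shift and turn from the pose commanded when the call began, along the tool's axes at that moment; what a row does not reach only later rows make up. A row lasts 1/12 s, in which the tool goes at most 41.7 mm and 7.16 degrees, less where a joint would pass 70% of its speed; a pose out of reach is approached as far as the arm can. A call with a gripper value outside its range is refused whole. The fingers move at their own pace and stop on an object; "force" is the grip in N (left out, the last holds). Time passes only in rows, so rows that repeat a pose let the fingers close. It gives the time, the measured TCP pose, the force, the opening and the grip force at its end, in the units of the state.
- ctrl.read_state(): the state, without advancing time (a new reading comes with each control period).
- ctrl.read_camera(name): name is "side" or "top"; returns (picture, depth): 420x560x3 uint8, red, green, blue; 420x560 float32, m along the optical axis (not along the pixel's ray), 0 where there is no reading.
- ctrl.camera_info(name): a dict with "K" (3x3 intrinsics, pixels), "dist" ([k1, k2, p1, p2, k3] as OpenCV has them; the pictures are not rectified), "rvec" (rotation vector, rad) and "tvec" (3), from world to camera coordinates, as OpenCV has them. Camera axes: x right, y down, z forward; pixel columns grow to the right and rows downward; lengths in m; the calibration is good to about 2 mm. A picture is of the moment at which its call begins. camera_info takes no time and is no camera call.
- ctrl.sign_off(): hands the job in; it is judged then, once.
The state is a dict: "clock": time; "q": joint angles; "joint_vel": joint speeds; "joint_efforts": joint torques, N m; "tcp_pos": TCP position; "tcp_rot": TCP orientation; "wrist_force": force on the tool from outside, world axes, zero at the start; "ft_torque": the same for the moment, N m; "finger_gap": opening from 0.0 (shut) to 1.0 (fully open); "finger_force": force on a finger pad.
Only numpy, scipy, OpenCV 4.12 (cv2) and the standard library are available. Lean on these libraries where they do the work, as an engineer would, in place of code of your own. Each camera call takes 0.05 s, during which the arm holds its last target. There are 200 camera calls.

## Working session

There is one attempt and no reset: what is moved stays moved. The work goes in short steps, Python scripts to look and compute and a tool call to move; the robot and the scene stay as the last step left them, time stands still between calls to the robot, and variables do not carry over. Pictures are saved under pics/ and viewed, at most 14 in all, crops included, and the job is handed in when it is done.

Besides the shell and the picture viewer there is one more tool, called after ">>>" by a JSON object that holds its "api" and its "payload". drive_tool: Moves the arm, as the interface text tells. Its arguments: {"type":"object","properties":{"steps":{"type":"array"},"force":{"type":"number"}},"required":["steps"]}

```bash
mkdir -p pics; cat > h.py <<'E'
import numpy as np, cv2
from workcell import ctrl
def shot(n,f=None):
    im,d=ctrl.read_camera(n)
    if f: cv2.imwrite('pics/'+f,im[:,:,::-1])
    return im,d
def cam(n):
    i=ctrl.camera_info(n);return [np.array(i[k],float) for k in('K','dist','rvec','tvec')]
def ray(n,uv):
    K,D,r,t=cam(n);R=cv2.Rodrigues(r)[0]
    p=cv2.undistortPoints(np.array(uv,float).reshape(-1,1,2),K,D).reshape(-1,2)
    return (-R.T@t.ravel()), np.c_[p,np.ones(len(p))]@R
def onz(n,uv,z):
    c,d=ray(n,uv);return c+d*((z-c[2])/d[:,2])[:,None]
def pts(n,depth):
    v,u=np.indices(depth.shape);c,d=ray(n,np.c_[u.ravel(),v.ravel()])
    return (c+d*depth.reshape(-1,1)).reshape(*depth.shape,3)
E
python3 - <<'E'
from h import *
for n in('top','side'):
    im,d=shot(n,n+'0.png'); np.save(n+'0',d)
    c,r=ray(n,[[280,210]]);print(n,c,r)
s=ctrl.read_state();print(s)
E
```

```text
top [0.3433454  0.06802789 1.41366709] [[ 0.13420589 -0.01157253 -0.99102975]]
side [0.11565895 0.84189903 1.14358664] [[ 0.31790019 -0.59070591 -0.74171021]]
{'clock': 0.1, 'q': array([ 1.0255109 ,  0.42667089,  0.0738264 ,  1.60653739, -0.03411388,
        1.11078422, -0.06711176]), 'joint_vel': array([ 1.44018448e-03, -2.62264905e-03,  7.58557450e-04, -1.01632526e-03,
        2.26263421e-04, -2.80342347e-04, -1.50436800e-05]), 'joint_efforts': array([ 1.05243037e-02, -9.51521873e+01,  3.77330482e+00, -4.64395809e+01,
        1.97942415e-02,  6.51167138e-03, -5.92865899e-05]), 'tcp_pos': array([ 0.26009523, -0.62249475,  0.23868133]), 'tcp_rot': array([ 9.80485368e-01,  1.96591244e-01, -1.39986588e-04, -5.53399335e-04]), 'wrist_force': array([ 0.04403444,  0.00472471, -0.0432134 ]), 'ft_torque': array([-0.01124896,  0.0047707 , -0.02402928]), 'finger_force': 0.0, 'finger_gap': 1.0018771813123017}
```

View pics/top0.png

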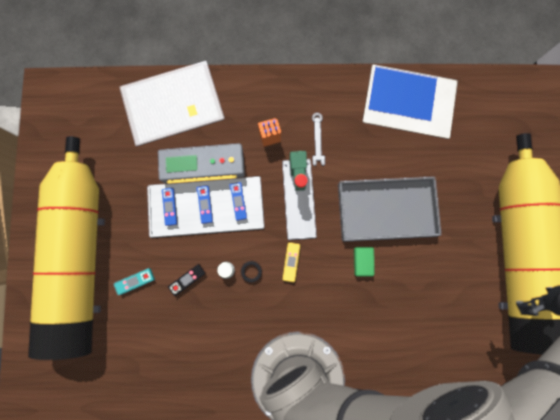

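View pics/side0.png

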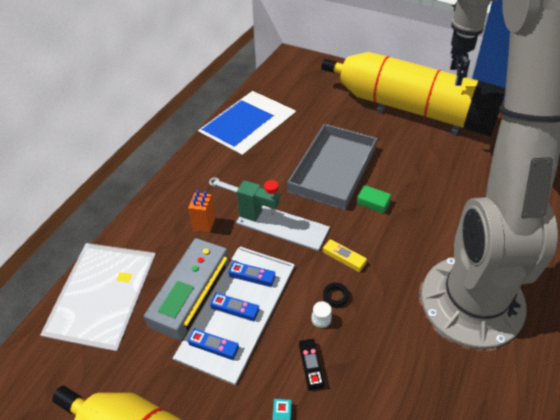

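The top view shows three blue timers in the tray at about (169,206), (204,204) and (239,202), with their reset spots towards image-up (+x). The press knob is at (301,181) and its bed opens downwards to (300,235). The tote is centred near (390,209) and the yellow timer is at (291,262). The side view agrees. Next I'll measure them.

```bash
cat >> h.py <<'E'
def comps(im,n,lo,hi,amin=60):
    hsv=cv2.cvtColor(im,cv2.COLOR_RGB2HSV);m=cv2.inRange(hsv,lo,hi)
    m=cv2.morphologyEx(m,cv2.MORPH_CLOSE,np.ones((5,5),np.uint8)) if amin>=60 else m
    k,l,st,c=cv2.connectedComponentsWithStats(m)
    return [(st[i],c[i],l==i) for i in range(1,k) if st[i][4]>=amin]
def timers(im,d,n,zl=None):
    P=pts(n,d)
    for st,c,m in comps(im,n,(105,140,60),(128,255,255)):
        if st[4]>700: continue
        z=np.median(P[m][:,2]); 
        q=onz(n,np.argwhere(m)[:,::-1],z if zl is None else zl)[:,:2].astype(np.float32)
        if n=='top':
            r=cv2.minAreaRect(q); e=cv2.boxPoints(r);a=e[1]-e[0];b=e[2]-e[1];L=a if np.hypot(*a)>np.hypot(*b) else b
            L=L if L[0]>0 else -L
            print(n,c.round(1),'z',z.round(4),'rect',np.round(r[0],4),np.round(r[1],4),'yaw',np.degrees(np.arctan2(L[1],L[0])).round(1),'mean',q.mean(0).round(4))
        else: print(n,c.round(1),'z',z.round(4),'mean',q.mean(0).round(4))
E
python3 - <<'E'
from h import *
I={}
for n in('top','side'):
    im=cv2.imread(f'pics/{n}0.png')[:,:,::-1].copy();d=np.load(n+'0.npy');I[n]=im,d
    timers(im,d,n)
    P=pts(n,d)
    for lo,hi in(((0,180,90),(5,255,255)),((174,180,90),(179,255,255))):
      for st,c,m in comps(im,n,lo,hi,6): print(n,'red',st,c.round(1),np.median(P[m],0).round(4))
im,d=I['top'];P=pts('top',d)
for nm,(u,v) in dict(bed=(300,225),bed2=(290,175),tote=(390,210),rim=(438,210),tray=(220,225),table=(330,280)).items(): print(nm,P[v,u].round(4))
cv2.imwrite('pics/c1.png',cv2.resize(im[135:245,270:450,::-1],None,fx=4.4,fy=4.4,interpolation=2))
cv2.imwrite('pics/c2.png',cv2.resize(im[170:245,140:270,::-1],None,fx=6,fy=6,interpolation=2))
E
```

```text
top [240.4 214.6] z 0.0271 rect [0.5174 0.179 ] [0.0291 0.029 ] yaw 0.4 mean [0.5168 0.1794]
top [170.5 219.9] z 0.0269 rect [0.5007 0.4049] [0.0273 0.0337] yaw -80.8 mean [0.501  0.4046]
top [206.3 217.9] z 0.0264 rect [0.5068 0.2902] [0.0261 0.0323] yaw -89.1 mean [0.5071 0.2893]
top red [298 184   6   2   8] [301.  184.6] [ 0.5875 -0.0103  0.159 ]
side [254.2 275.7] z 0.028 mean [0.549  0.1925]
side [236.3 308.1] z 0.0279 mean [0.5417 0.3003]
side [215.5 345.6] z 0.0285 mean [0.5338 0.4148]
side red [264 180  15  13 163] [271.1 185.9] [ 0.5995 -0.0101  0.1604]
side red [198 258   5   4  16] [200.  259.5] [0.6868 0.2345 0.0677]
side red [236 267   3   3   7] [237.  268.3] [0.6018 0.1918 0.0263]
side red [218 300   3   2   6] [219.  300.5] [0.5931 0.2997 0.0271]
side red [196 336   3   3   9] [197. 337.] [0.5875 0.4146 0.0291]
side red [312 376   6   5  27] [314.6 377.9] [0.2861 0.3816 0.0225]
side red [279 405   6   5  23] [281.4 407. ] [0.3237 0.4774 0.0214]
side red [143 408  20  12  41] [151.5 413.2] [0.5223 0.6517 0.1562]
side red [217 299   5   2   7] [219.  299.3] [0.5957 0.2966 0.0262]
side red [195 335   5   3   6] [196.7 335.7] [0.59   0.4107 0.0268]
bed [ 0.4841 -0.013   0.0078]
bed2 [0.6487 0.0179 0.0151]
tote [ 0.5314 -0.3085  0.0082]
rim [ 0.5319 -0.4714 -0.0026]
tray [0.4862 0.2478 0.0028]
table [ 0.3067 -0.1081 -0.0052]
```

View pics/c1.png

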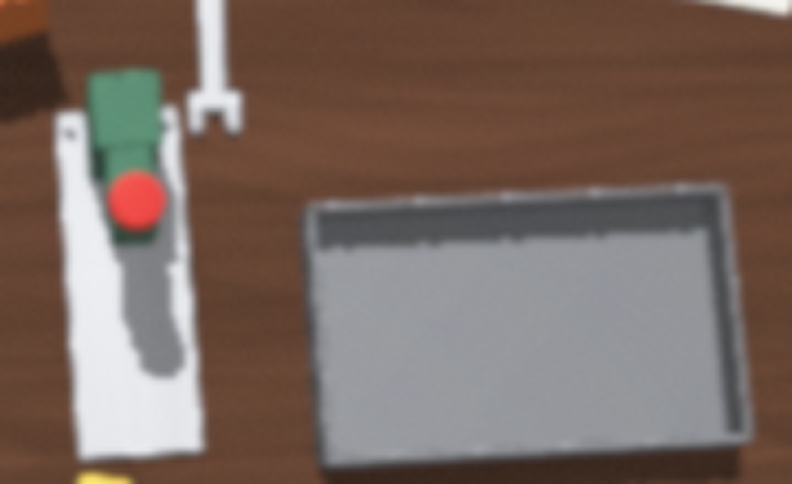

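View pics/c2.png

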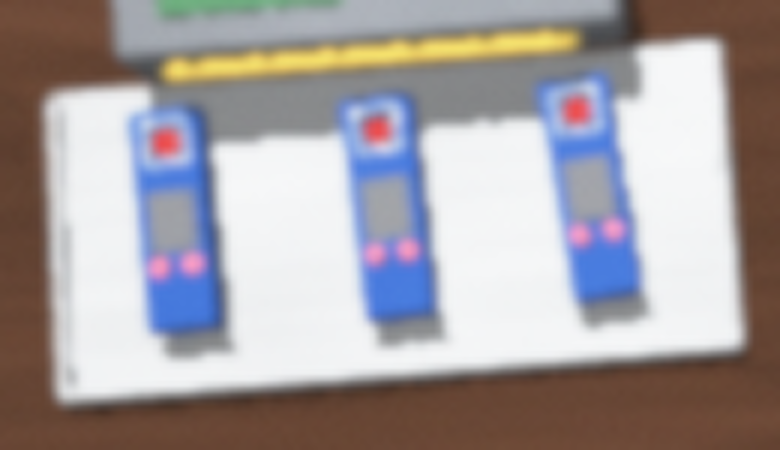

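Crop 1 shows the knob at (136,200), bed corners at (56,113), (176,107), (204,452) and (80,458), and the tote rim corners. Crop 2 shows the red buttons at (167,141), (377,129) and (577,110), with the pink-key midpoints at (176,266), (392,252) and (597,230).

```bash
cat >> h.py <<'E'
def crop(uv,o,s): return (np.array(uv,float)+.5)/s-.5+np.array(o)
def ang(a): return np.degrees(np.arctan2(a[1],a[0])).round(2)
def tri(uvt,uvs):
    c1,d1=ray('top',[uvt]);c2,d2=ray('side',[uvs]);d1,d2=d1[0],d2[0]
    s=np.linalg.lstsq(np.c_[d1,-d2],c2-c1,rcond=None)[0];a=c1+s[0]*d1;b=c2+s[1]*d2
    return ((a+b)/2).round(4),np.linalg.norm(a-b).round(4)
E
python3 - <<'E'
from h import *
o=(140,170)
S={'A':(196.9,336.3),'B':(219,299.9),'C':(237,268.3)}
for n,r,p in(('A',(167,141),(176,266)),('B',(377,129),(392,252)),('C',(577,110),(597,230))):
    R=onz('top',[crop(r,o,6)],.025)[0];Q=onz('top',[crop(p,o,6)],.028)[0];v=(R-Q)[:2];v/=np.hypot(*v)
    print(n,R.round(4),Q.round(4),'yaw',ang(v),'mid',(R[:2]-.042*v).round(4),'tri',tri(crop(r,o,6),S[n]))
o=(270,135);k=crop((136,200),o,4.4)
print('knob',onz('top',[k],.16),'tri',tri(k,(271.1,185.9)))
B=onz('top',[crop(p,o,4.4) for p in((56,113),(176,107),(204,452),(80,458))],.008)
print(B.round(4),ang(B[0]-B[3]),ang(B[1]-B[2]),'bedmid',B.mean(0))
f=(B[2]+B[3])/2;b=(B[0]+B[1])/2;v=(b-f);v/=np.linalg.norm(v);print('pin from bed',f+.16*v,b-.1*v)
T=onz('top',[crop(p,o,4.4) for p in((305,205),(724,184),(750,440),(322,466))],.045)
print(T.round(4),'mid',T.mean(0),ang(T[0]-T[3]),ang(T[1]-T[2]),ang(T[0]-T[1]))
E
```

```text
A [0.5891 0.4177 0.025 ] [0.5204 0.41   0.028 ] yaw 6.38 mid [0.5474 0.413 ] tri (array([0.5871, 0.4156, 0.0318]), np.float64(0.0018))
B [0.595  0.3036 0.025 ] [0.5273 0.2937 0.028 ] yaw 8.26 mid [0.5534 0.2975] tri (array([0.5925, 0.3018, 0.0329]), np.float64(0.0022))
C [0.6047 0.1952 0.025 ] [0.5386 0.1836 0.028 ] yaw 9.86 mid [0.5634 0.188 ] tri (array([0.6022, 0.1941, 0.0309]), np.float64(0.003))
knob [[ 0.60163417 -0.00769673  0.16      ]] tri (array([ 0.5999, -0.0081,  0.1613]), np.float64(0.003))
[[ 0.7003  0.0425  0.008 ]
 [ 0.7045 -0.0482  0.008 ]
 [ 0.4437 -0.0642  0.008 ]
 [ 0.4398  0.0271  0.008 ]] 3.39 3.51 bedmid [ 0.57207282 -0.01067668  0.008     ]
pin from bed [ 0.60147086 -0.00890474  0.008     ] [ 0.60256609 -0.00883872  0.008     ]
[[ 0.6209 -0.1381  0.045 ]
 [ 0.6351 -0.4475  0.045 ]
 [ 0.4467 -0.4552  0.045 ]
 [ 0.4304 -0.1451  0.045 ]] mid [ 0.53328808 -0.29644411  0.045     ] 2.1 2.34 92.63
```

```bash
cat >> h.py <<'E'
from scipy.spatial.transform import Rotation as Ro
def rel(*T):
    s=ctrl.read_state();R=Ro.from_quat(s['tcp_rot']);x=R.as_matrix()[:,0];y0=np.degrees(np.arctan2(x[1],x[0]))
    print('tcp',s['tcp_pos'].round(4),'yaw',y0.round(2),'t',s['clock'],'f',s['wrist_force'].round(1),'gap',round(s['finger_gap'],3))
    for t in T:
        d=R.inv().apply(np.array(t[:3])-s['tcp_pos']);print(t,'->',d.round(4),'spin',round(y0-t[3],2),'rows',np.linalg.norm(d)/.0417)
E
python3 - <<'E'
from h import *
rel((.60,-.30,.30,9.9),(.523,.18,.20,9.9),(.523,.18,.0165,9.9))
E
```

```text
tcp [ 0.2601 -0.6225  0.2387] yaw 22.68 t 0.1 f [ 0.  0. -0.] gap 1.002
(0.6, -0.3, 0.3, 9.9) -> [ 0.438  -0.1666 -0.0612] spin 12.78 rows 11.331997171895916
(0.523, 0.18, 0.2, 9.9) -> [ 0.552  -0.6391  0.0394] spin 12.78 rows 20.27213075214417
(0.523, 0.18, 0.0165, 9.9) -> [ 0.552  -0.6389  0.2229] spin 12.78 rows 20.94008984098941
```

>>> {"api": "drive_tool", "payload": {"steps": [{"claw": 0.085, "x": 0.438, "y": -0.1666, "z": -0.0612, "spin": 12.8}, {"claw": 0.085, "x": 0.438, "y": -0.1666, "z": -0.0612, "spin": 12.8}, {"claw": 0.085, "x": 0.438, "y": -0.1666, "z": -0.0612, "spin": 12.8}, {"claw": 0.085, "x": 0.438, "y": -0.1666, "z": -0.0612, "spin": 12.8}, {"claw": 0.085, "x": 0.438, "y": -0.1666, "z": -0.0612, "spin": 12.8}, {"claw": 0.085, "x": 0.438, "y": -0.1666, "z": -0.0612, "spin": 12.8}, {"claw": 0.085, "x": 0.438, "y": -0.1666, "z": -0.0612, "spin": 12.8}, {"claw": 0.085, "x": 0.438, "y": -0.1666, "z": -0.0612, "spin": 12.8}, {"claw": 0.085, "x": 0.438, "y": -0.1666, "z": -0.0612, "spin": 12.8}, {"claw": 0.085, "x": 0.438, "y": -0.1666, "z": -0.0612, "spin": 12.8}, {"claw": 0.085, "x": 0.438, "y": -0.1666, "z": -0.0612, "spin": 12.8}, {"claw": 0.085, "x": 0.438, "y": -0.1666, "z": -0.0612, "spin": 12.8}, {"claw": 0.085, "x": 0.438, "y": -0.1666, "z": -0.0612, "spin": 12.8}, {"claw": 0.085, "x": 0.438, "y": -0.1666, "z": -0.0612, "spin": 12.8}]}}

```text
clock: 1.27
tcp_pos: [0.6006, -0.2992, 0.3]
tcp_rot: [0.996, 0.087, -0.0, -0.0]
wrist_force: [-0.1, -0.0, -0.0]
finger_gap: 0.995
finger_force: 0.0
```

```bash
python3 - <<'E'
from h import *
rel((.523,.18,.20,9.9),(.523,.18,.0165,9.9))
im,d=shot('top');timers(im,d,'top')
E
```

```text
tcp [ 0.6006 -0.2992  0.3   ] yaw 10.0 t 1.2667 f [-0.1 -0.  -0. ] gap 0.995
(0.523, 0.18, 0.2, 9.9) -> [ 0.0068 -0.4854  0.1002] spin 0.1 rows 11.885840734056018
(0.523, 0.18, 0.0165, 9.9) -> [ 0.0069 -0.4853  0.2837] spin 0.1 rows 13.480945275550487
top [240.3 214.8] z 0.0276 rect [0.5157 0.179 ] [0.026 0.029] yaw -89.6 mean [0.5163 0.1795]
top [170.5 219.9] z 0.0266 rect [0.5008 0.4049] [0.0273 0.0337] yaw -80.8 mean [0.501  0.4047]
top [206.3 217.8] z 0.027 rect [0.5067 0.2901] [0.026  0.0323] yaw -89.1 mean [0.5072 0.289 ]
```

>>> {"api": "drive_tool", "payload": {"steps": [{"claw": 0.085, "x": 0.0068, "y": -0.4854, "z": 0.1}, {"claw": 0.085, "x": 0.0068, "y": -0.4854, "z": 0.1}, {"claw": 0.085, "x": 0.0068, "y": -0.4854, "z": 0.1}, {"claw": 0.085, "x": 0.0068, "y": -0.4854, "z": 0.1}, {"claw": 0.085, "x": 0.0068, "y": -0.4854, "z": 0.1}, {"claw": 0.085, "x": 0.0068, "y": -0.4854, "z": 0.1}, {"claw": 0.085, "x": 0.0068, "y": -0.4854, "z": 0.1}, {"claw": 0.085, "x": 0.0068, "y": -0.4854, "z": 0.1}, {"claw": 0.085, "x": 0.0068, "y": -0.4854, "z": 0.1}, {"claw": 0.085, "x": 0.0068, "y": -0.4854, "z": 0.1}, {"claw": 0.085, "x": 0.0068, "y": -0.4854, "z": 0.1}, {"claw": 0.085, "x": 0.0068, "y": -0.4854, "z": 0.1}, {"claw": 0.085, "x": 0.0068, "y": -0.4854, "z": 0.1}, {"claw": 0.085, "x": 0.0068, "y": -0.4854, "z": 0.2}, {"claw": 0.085, "x": 0.0068, "y": -0.4854, "z": 0.2}, {"claw": 0.085, "x": 0.0068, "y": -0.4854, "z": 0.2}, {"claw": 0.085, "x": 0.0068, "y": -0.4854, "z": 0.2}, {"claw": 0.085, "x": 0.0068, "y": -0.4854, "z": 0.2}]}}

```text
validation failed for argument at $.st...
```

```bash
python3 - <<'E'
from h import *
rel((.523,.18,.0165,9.9))
im,d=shot('side','s2.png');cv2.imwrite('pics/s2c.png',cv2.resize(im[140:360,140:340,::-1],None,fx=2.7,fy=2.7,interpolation=2))
E
```

```text
tcp [ 0.5997 -0.3005  0.3   ] yaw 9.88 t 1.3167 f [ 0.9 -0.1  0.2] gap 0.994
(0.523, 0.18, 0.0165, 9.9) -> [ 0.0072 -0.4865  0.2836] spin -0.02 rows 13.505026821479388
```

View pics/s2c.png

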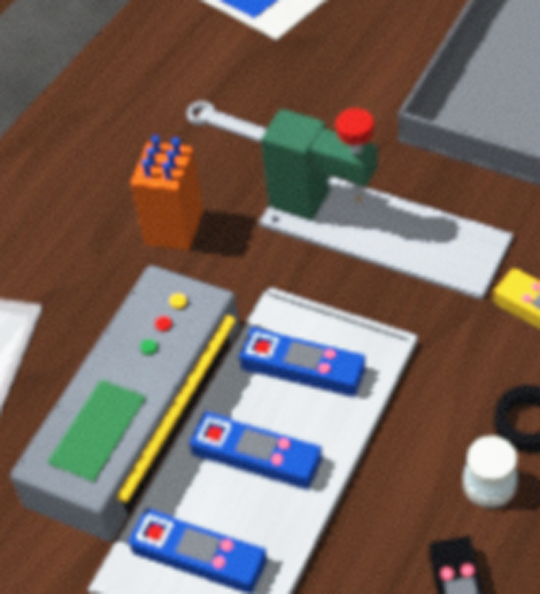

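The call was refused because every row needs all the keys, so the arm hasn't moved. The side crop shows the three timers undisturbed at (300,358), (255,450) and (198,548).

>>> {"api": "drive_tool", "payload": {"steps": [{"claw": 0.085, "x": 0.007, "y": -0.4865, "z": 0.1, "spin": 0}, {"claw": 0.085, "x": 0.007, "y": -0.4865, "z": 0.1, "spin": 0}, {"claw": 0.085, "x": 0.007, "y": -0.4865, "z": 0.1, "spin": 0}, {"claw": 0.085, "x": 0.007, "y": -0.4865, "z": 0.1, "spin": 0}, {"claw": 0.085, "x": 0.007, "y": -0.4865, "z": 0.1, "spin": 0}, {"claw": 0.085, "x": 0.007, "y": -0.4865, "z": 0.1, "spin": 0}, {"claw": 0.085, "x": 0.007, "y": -0.4865, "z": 0.1, "spin": 0}, {"claw": 0.085, "x": 0.007, "y": -0.4865, "z": 0.1, "spin": 0}, {"claw": 0.085, "x": 0.007, "y": -0.4865, "z": 0.1, "spin": 0}, {"claw": 0.085, "x": 0.007, "y": -0.4865, "z": 0.1, "spin": 0}, {"claw": 0.085, "x": 0.007, "y": -0.4865, "z": 0.1, "spin": 0}, {"claw": 0.085, "x": 0.007, "y": -0.4865, "z": 0.1, "spin": 0}, {"claw": 0.085, "x": 0.007, "y": -0.4865, "z": 0.1, "spin": 0}, {"claw": 0.085, "x": 0.007, "y": -0.4865, "z": 0.2, "spin": 0}, {"claw": 0.085, "x": 0.007, "y": -0.4865, "z": 0.2, "spin": 0}, {"claw": 0.085, "x": 0.007, "y": -0.4865, "z": 0.2, "spin": 0}, {"claw": 0.085, "x": 0.007, "y": -0.4865, "z": 0.2, "spin": 0}]}}

```text
clock: 2.78
tcp_pos: [0.5215, 0.1778, 0.0967]
tcp_rot: [0.996, 0.085, -0.003, 0.001]
wrist_force: [-0.5, -0.8, -0.9]
finger_gap: 0.996
finger_force: 0.0
```

```bash
python3 - <<'E'
from h import *
im,d=shot('side','s3.png');cv2.imwrite('pics/s3c.png',cv2.resize(im[140:390,140:340,::-1],None,fx=2.4,fy=2.4,interpolation=2))
timers(im,d,'side')
rel((.523,.18,.0165,9.9))
E
```

```text
side [254.3 275.9] z 0.0277 mean [0.5483 0.193 ]
side [236.5 308.1] z 0.0276 mean [0.5413 0.3001]
side [215.8 345.7] z 0.0281 mean [0.5332 0.4145]
tcp [0.5227 0.1786 0.0992] yaw 9.78 t 2.8333 f [0.4 0.9 0.6] gap 0.999
(0.523, 0.18, 0.0165, 9.9) -> [ 0.0008 -0.0014  0.0827] spin -0.12 rows 1.9828661382191204
```

View pics/s3c.png

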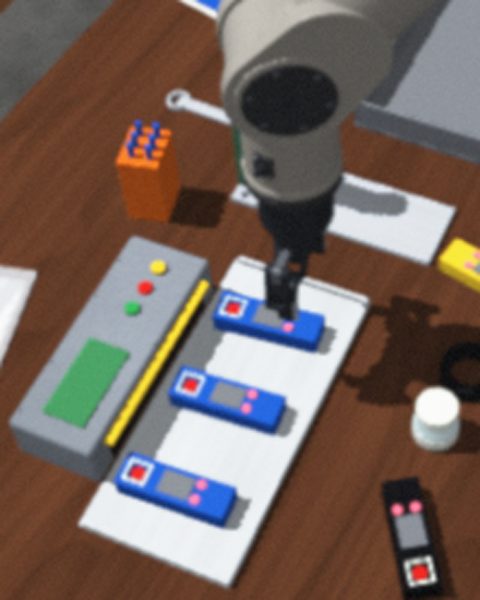

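>>> {"api": "drive_tool", "payload": {"steps": [{"claw": 0.085, "x": 0, "y": 0, "z": 0.04, "spin": 0}, {"claw": 0.085, "x": 0, "y": 0, "z": 0.07, "spin": 0}, {"claw": 0.085, "x": 0, "y": 0, "z": 0.083, "spin": 0}, {"claw": 0.085, "x": 0, "y": 0, "z": 0.083, "spin": 0}, {"claw": 0.03, "x": 0, "y": 0, "z": 0.083, "spin": 0}, {"claw": 0.03, "x": 0, "y": 0, "z": 0.083, "spin": 0}, {"claw": 0.03, "x": 0, "y": 0, "z": 0.083, "spin": 0}, {"claw": 0.03, "x": 0, "y": 0, "z": 0.083, "spin": 0}, {"claw": 0.03, "x": 0, "y": 0, "z": 0.083, "spin": 0}, {"claw": 0.03, "x": 0, "y": 0, "z": 0.083, "spin": 0}, {"claw": 0.03, "x": 0, "y": 0, "z": 0.083, "spin": 0}, {"claw": 0.03, "x": 0, "y": 0, "z": 0.083, "spin": 0}, {"claw": 0.03, "x": 0, "y": 0, "z": 0.083, "spin": 0}, {"claw": 0.03, "x": 0, "y": 0, "z": 0.06, "spin": 0}, {"claw": 0.03, "x": 0, "y": 0, "z": 0.02, "spin": 0}, {"claw": 0.03, "x": 0, "y": 0, "z": -0.02, "spin": 0}, {"claw": 0.03, "x": 0, "y": 0, "z": -0.03, "spin": 0}, {"claw": 0.03, "x": 0, "y": 0, "z": -0.03, "spin": 0}], "force": 60}}

```text
clock: 4.33
tcp_pos: [0.5255, 0.1809, 0.1346]
tcp_rot: [0.996, 0.086, 0.003, -0.001]
wrist_force: [0.1, -0.3, -1.6]
finger_gap: 0.431
finger_force: 61.6
```

```bash
python3 - <<'E'
from h import *
im,d=shot('side','s4.png');cv2.imwrite('pics/s4c.png',cv2.resize(im[140:340,170:330,::-1],None,fx=3,fy=3,interpolation=2))
im,d=shot('top','t4.png')
a=np.radians(3.45);v=np.array([np.cos(a),np.sin(a)])
p=np.array([.6012,-.0083])
print([ (p-k*v).round(4) for k in(.082,.142)])
rel((*(p-.142*v),.12,3.45),(*(p-.142*v),.0225,3.45))
E
```

```text
[array([ 0.5193, -0.0132]), array([ 0.4595, -0.0168])]
tcp [0.5236 0.1801 0.1307] yaw 9.86 t 4.4333 f [-0.1  0.1 -1.9] gap 0.43
(np.float64(0.45945734755786216), np.float64(-0.016845202084639667), 0.12, 3.45) -> [-0.097   0.183   0.0107] spin 6.41 rows 4.973945542355663
(np.float64(0.45945734755786216), np.float64(-0.016845202084639667), 0.0225, 3.45) -> [-0.097   0.183   0.1082] spin 6.41 rows 5.604602050758787
```

View pics/s4c.png

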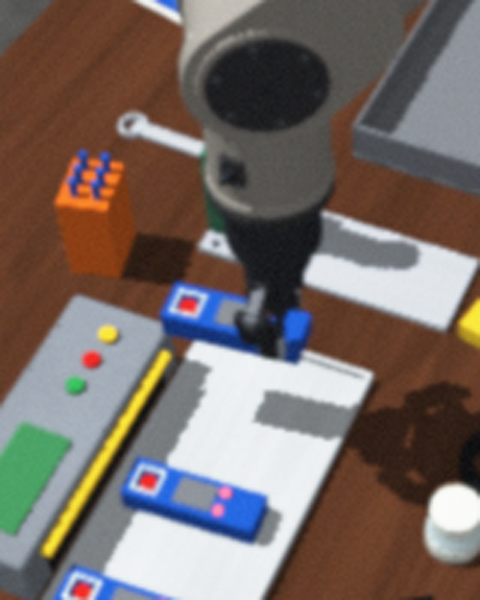

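The timer is held level, with its spot at (188,302) in the crop. Next I'll measure the spot relative to the TCP.

```bash
python3 - <<'E'
from h import *
im=cv2.imread('pics/s4.png')[:,:,::-1].copy()
R=Ro.from_quat(ctrl.read_state()['tcp_rot']);t=ctrl.read_state()['tcp_pos']
for st,c,m in comps(im,'side',(0,150,90),(8,255,255),6)+comps(im,'side',(172,150,90),(179,255,255),6):
    print(st,c.round(1))
uv=crop((188,302),(170,140),3);q=onz('side',[uv],.139)[0];print(uv,q,'in tool',R.inv().apply(q-t))
E
```

```text
[425  85   8  32  36] [427.7 100.4]
[374  93   2   9  10] [374.1  97.4]
[231 241   3   2   6] [232.  241.5]
[198 258   5   4  17] [200.1 259.4]
[217 300   4   2   7] [218.7 300.6]
[196 336   4   3  10] [197.2 337. ]
[312 376   6   6  31] [314.5 378.1]
[279 405   6   5  26] [281.5 407. ]
[143 406  24  14  63] [153.8 412.2]
[230 240   5   3   8] [232.2 240.8]
[217 298   5   3   9] [218.9 299. ]
[195 335   5   4   7] [196.4 336. ]
[232.33333333 240.33333333] [0.60776284 0.18675993 0.139     ] in tool [ 0.0840586   0.00786232 -0.00817871]
```

>>> {"api": "drive_tool", "payload": {"steps": [{"claw": 0.03, "x": -0.025, "y": 0.045, "z": 0.01, "spin": 3}, {"claw": 0.03, "x": -0.05, "y": 0.09, "z": 0.01, "spin": 6.4}, {"claw": 0.03, "x": -0.075, "y": 0.135, "z": 0.01, "spin": 6.4}, {"claw": 0.03, "x": -0.097, "y": 0.183, "z": 0.01, "spin": 6.4}, {"claw": 0.03, "x": -0.097, "y": 0.183, "z": 0.01, "spin": 6.4}, {"claw": 0.03, "x": -0.097, "y": 0.183, "z": 0.01, "spin": 6.4}, {"claw": 0.03, "x": -0.097, "y": 0.183, "z": 0.04, "spin": 6.4}, {"claw": 0.03, "x": -0.097, "y": 0.183, "z": 0.07, "spin": 6.4}, {"claw": 0.03, "x": -0.097, "y": 0.183, "z": 0.095, "spin": 6.4}, {"claw": 0.03, "x": -0.097, "y": 0.183, "z": 0.107, "spin": 6.4}, {"claw": 0.03, "x": -0.097, "y": 0.183, "z": 0.107, "spin": 6.4}, {"claw": 0.03, "x": -0.097, "y": 0.183, "z": 0.107, "spin": 6.4}]}}

```text
clock: 5.43
tcp_pos: [0.4579, -0.0166, 0.0216]
tcp_rot: [1.0, 0.03, -0.002, -0.0]
wrist_force: [1.1, 0.7, -1.1]
finger_gap: 0.424
finger_force: 70.4
```

```bash
cat >> h.py <<'E'
PIN=np.array([.6012,-.0083])
def pk(k):
    a=np.radians(3.45);return PIN-k*np.array([np.cos(a),np.sin(a)])
E
python3 - <<'E'
from h import *
im,d=shot('side','s5.png');a=im[120:270,210:360,::-1]
im2,d=shot('top','t5.png');b=im2[135:285,220:370,::-1]
cv2.imwrite('pics/s5c.png',np.hstack([cv2.resize(i,None,fx=2.66,fy=2.66,interpolation=2) for i in(a,b)]))
rel((*pk(.083),.0225,3.45))
E
```

```text
tcp [ 0.4585 -0.0166  0.0225] yaw 3.49 t 5.5333 f [-0.4 -0.6 -1.5] gap 0.428
(np.float64(0.5183504214598772), np.float64(-0.013294730795951356), 0.0225, 3.45) -> [ 0.0599  0.0004 -0.0001] spin 0.04 rows 1.4367946510817164
```

View pics/s5c.png

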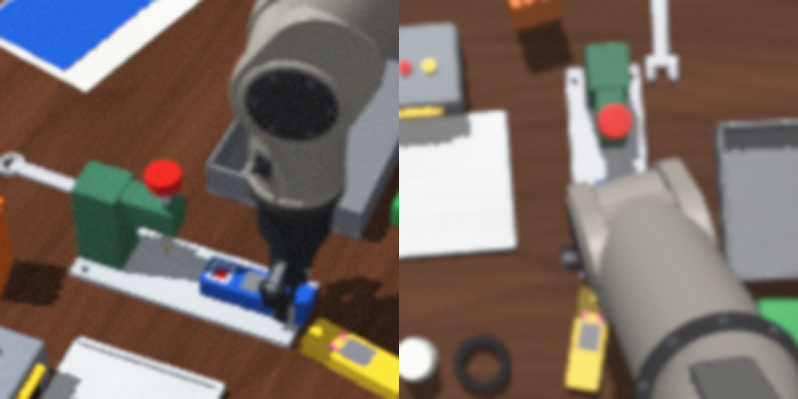

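The timer lies on the bed along its axis, with the spot at (222,272) in the left half. The pin and head are clear, and the yellow timer is untouched.

```bash
python3 - <<'E'
from h import *
s=ctrl.read_state();R=Ro.from_quat(s['tcp_rot'])
im=cv2.imread('pics/s5.png')[:,:,::-1].copy()
for st,c,m in comps(im,'side',(0,100,50),(10,255,255),4)+comps(im,'side',(170,100,50),(179,255,255),4):
    if 270<c[0]<310 and 200<c[1]<240: print(st,c)
uv=crop((222,272),(210,120),2.66)
for z in(.0305,.0355): print(uv,z,R.inv().apply(onz('side',[uv],z)[0]-s['tcp_pos']))
# side-camera bias at bed: front bed corners / knob consistency
print('bed corner L front side', onz('side',[crop((291,344),(210,120),2.66)],.008))
E
```

```text
[291 222   4   3   8] [292.5  222.75]
[293.14661654 221.94360902] 0.0305 [ 0.07876923  0.00808236 -0.00817097]
[293.14661654 221.94360902] 0.0355 [ 0.07710187  0.00410244 -0.01316678]
bed corner L front side [[0.43669373 0.02097205 0.008     ]]
```

>>> {"api": "drive_tool", "payload": {"steps": [{"claw": 0.03, "x": 0.02, "y": 0, "z": 0, "spin": 0}, {"claw": 0.03, "x": 0.04, "y": -0.001, "z": 0, "spin": 0}, {"claw": 0.03, "x": 0.061, "y": -0.001, "z": 0, "spin": 0}, {"claw": 0.03, "x": 0.061, "y": -0.001, "z": 0, "spin": 0}, {"claw": 0.03, "x": 0.061, "y": -0.001, "z": 0.002, "spin": 0}, {"claw": 0.03, "x": 0.061, "y": -0.001, "z": 0.002, "spin": 0}, {"claw": 0.03, "x": 0.061, "y": -0.001, "z": 0.002, "spin": 0}]}}

```text
clock: 6.12
tcp_pos: [0.5191, -0.0121, 0.0212]
tcp_rot: [1.0, 0.03, -0.001, 0.0]
wrist_force: [0.8, 0.5, -2.4]
finger_gap: 0.428
finger_force: 70.4
```

```bash
python3 - <<'E'
from h import *
im,d=shot('side','s6.png')
cv2.imwrite('pics/s6c.png',cv2.resize(im[150:250,220:340,::-1],None,fx=6,fy=6,interpolation=2))
rel((*pk(.082),.0205,3.45))
E
```

```text
tcp [ 0.5193 -0.0121  0.0213] yaw 3.47 t 6.1667 f [-0.2  0.9 -1.9] gap 0.427
(np.float64(0.5193486091531316), np.float64(-0.013234553316482062), 0.0205, 3.45) -> [-0.      0.0012  0.0008] spin 0.02 rows 0.034468608730565196
```

View pics/s6c.png

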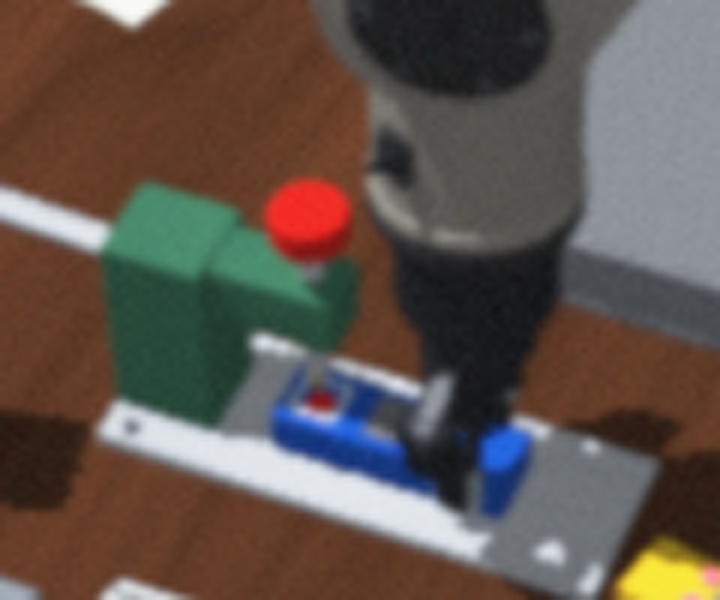

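>>> {"api": "drive_tool", "payload": {"steps": [{"claw": 0.03, "x": 0, "y": 0, "z": 0.001, "spin": 0}, {"claw": 0.06, "x": 0, "y": 0, "z": 0.001, "spin": 0}, {"claw": 0.06, "x": 0, "y": 0, "z": 0.001, "spin": 0}, {"claw": 0.06, "x": 0, "y": 0, "z": 0.001, "spin": 0}, {"claw": 0.06, "x": 0, "y": 0, "z": 0.001, "spin": 0}, {"claw": 0.06, "x": 0, "y": 0, "z": -0.03, "spin": 0}, {"claw": 0.06, "x": 0, "y": 0, "z": -0.07, "spin": 0}, {"claw": 0.0, "x": 0, "y": 0, "z": -0.11, "spin": 0}, {"claw": 0.0, "x": 0, "y": 0, "z": -0.15, "spin": 0}, {"claw": 0.0, "x": 0, "y": 0, "z": -0.18, "spin": 0}, {"claw": 0.0, "x": 0, "y": 0, "z": -0.18, "spin": 0}, {"claw": 0.0, "x": 0.04, "y": 0, "z": -0.18, "spin": 0}, {"claw": 0.0, "x": 0.082, "y": 0.001, "z": -0.18, "spin": 0}, {"claw": 0.0, "x": 0.082, "y": 0.001, "z": -0.18, "spin": 0}, {"claw": 0.0, "x": 0.082, "y": 0.001, "z": -0.18, "spin": 0}, {"claw": 0.0, "x": 0.082, "y": 0.001, "z": -0.18, "spin": 0}]}}

```text
clock: 7.5
tcp_pos: [0.6016, -0.008, 0.2009]
tcp_rot: [1.0, 0.03, -0.001, -0.0]
wrist_force: [-1.0, -0.5, 0.1]
finger_gap: 0.001
finger_force: 0.0
```

```bash
python3 - <<'E'
from h import *
rel((*PIN,.172,3.45),(*PIN,.152,3.45))
im,d=shot('top');timers(im,d,'top')
E
```

```text
tcp [ 0.6016 -0.008   0.2009] yaw 3.48 t 7.5 f [-1.  -0.5  0.1] gap 0.001
(np.float64(0.6012), np.float64(-0.0083), 0.172, 3.45) -> [-0.0004  0.0003  0.0289] spin 0.03 rows 0.6936672480828486
(np.float64(0.6012), np.float64(-0.0083), 0.152, 3.45) -> [-0.0003  0.0003  0.0489] spin 0.03 rows 1.1732396201944713
top [170.5 219.9] z 0.0264 rect [0.5008 0.405 ] [0.0273 0.0337] yaw -80.8 mean [0.501  0.4048]
top [206.3 217.9] z 0.0268 rect [0.5067 0.2901] [0.026  0.0323] yaw -89.1 mean [0.5071 0.2893]
```

>>> {"api": "drive_tool", "payload": {"steps": [{"claw": 0.0, "x": 0, "y": 0, "z": 0.02, "spin": 0}, {"claw": 0.0, "x": 0, "y": 0, "z": 0.03, "spin": 0}, {"claw": 0.0, "x": 0, "y": 0, "z": 0.036, "spin": 0}, {"claw": 0.0, "x": 0, "y": 0, "z": 0.042, "spin": 0}, {"claw": 0.0, "x": 0, "y": 0, "z": 0.045, "spin": 0}, {"claw": 0.0, "x": 0, "y": 0, "z": 0.047, "spin": 0}, {"claw": 0.0, "x": 0, "y": 0, "z": 0.047, "spin": 0}]}}

```text
clock: 8.13
tcp_pos: [0.6017, -0.0081, 0.1545]
tcp_rot: [1.0, 0.03, -0.0, 0.0]
wrist_force: [-3.7, -0.9, 4.2]
finger_gap: 0.002
finger_force: 2.1
```

>>> {"api": "drive_tool", "payload": {"steps": [{"claw": 0.0, "x": 0, "y": 0, "z": 0.001, "spin": 0}, {"claw": 0.0, "x": 0, "y": 0, "z": 0.002, "spin": 0}, {"claw": 0.0, "x": 0, "y": 0, "z": 0.002, "spin": 0}]}}

```text
clock: 8.38
tcp_pos: [0.6021, -0.008, 0.1529]
tcp_rot: [1.0, 0.03, 0.0, 0.0]
wrist_force: [-3.8, -0.5, 4.5]
finger_gap: 0.001
finger_force: 2.5
```

>>> {"api": "drive_tool", "payload": {"steps": [{"claw": 0.0, "x": 0, "y": 0, "z": 0.001, "spin": 0}, {"claw": 0.0, "x": 0, "y": 0, "z": 0.0015, "spin": 0}, {"claw": 0.0, "x": 0, "y": 0, "z": 0.0015, "spin": 0}]}}

```text
clock: 8.63
tcp_pos: [0.6021, -0.008, 0.1519]
tcp_rot: [1.0, 0.03, 0.0, 0.0]
wrist_force: [-7.1, -0.2, 11.6]
finger_gap: 0.0
finger_force: 5.9
```

>>> {"api": "drive_tool", "payload": {"steps": [{"claw": 0.0, "x": 0, "y": 0, "z": 0.001, "spin": 0}, {"claw": 0.0, "x": 0, "y": 0, "z": 0.001, "spin": 0}, {"claw": 0.0, "x": 0, "y": 0, "z": 0.001, "spin": 0}]}}

```text
clock: 8.88
tcp_pos: [0.6022, -0.008, 0.1515]
tcp_rot: [1.0, 0.03, 0.0, 0.0]
wrist_force: [-11.6, 0.4, 21.4]
finger_gap: 0.0
finger_force: 10.6
```

>>> {"api": "drive_tool", "payload": {"steps": [{"claw": 0.0, "x": 0, "y": 0, "z": -0.015, "spin": 0}, {"claw": 0.0, "x": 0, "y": 0, "z": -0.05, "spin": 0}, {"claw": 0.06, "x": 0, "y": 0, "z": -0.05, "spin": 0}, {"claw": 0.06, "x": -0.04, "y": 0, "z": -0.05, "spin": 0}, {"claw": 0.06, "x": -0.082, "y": 0, "z": -0.05, "spin": 0}, {"claw": 0.06, "x": -0.082, "y": 0, "z": -0.05, "spin": 0}, {"claw": 0.06, "x": -0.082, "y": 0, "z": -0.05, "spin": 0}, {"claw": 0.06, "x": -0.082, "y": 0, "z": -0.01, "spin": 0}, {"claw": 0.06, "x": -0.082, "y": 0, "z": 0.03, "spin": 0}, {"claw": 0.06, "x": -0.082, "y": 0, "z": 0.06, "spin": 0}, {"claw": 0.06, "x": -0.082, "y": 0, "z": 0.06, "spin": 0}]}}

```text
clock: 9.8
tcp_pos: [0.5184, -0.0128, 0.0854]
tcp_rot: [1.0, 0.031, -0.003, -0.0]
wrist_force: [-1.3, -0.7, -0.5]
finger_gap: 0.704
finger_force: 0.0
```

```bash
python3 - <<'E'
from h import *
im,d=shot('side','s7.png')
cv2.imwrite('pics/s7c.png',cv2.resize(im[150:250,220:340,::-1],None,fx=6,fy=6,interpolation=2))
rel((.5193,-.0132,.0205,3.45))
E
```

```text
tcp [ 0.5197 -0.0127  0.0882] yaw 3.5 t 9.85 f [-0.1 -0.4  0.5] gap 0.703
(0.5193, -0.0132, 0.0205, 3.45) -> [-0.0001  0.0005  0.0677] spin 0.05 rows 1.6244381343482293
```

View pics/s7c.png

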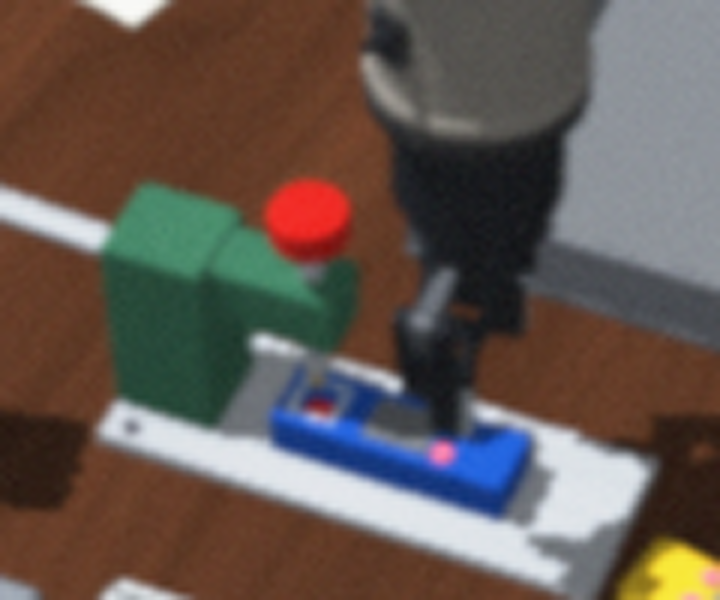

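The button now sits deeper in its well and the plunger is up. Next is to grip, draw out and lift.

>>> {"api": "drive_tool", "payload": {"steps": [{"claw": 0.06, "x": 0, "y": 0, "z": 0.04, "spin": 0}, {"claw": 0.06, "x": 0, "y": 0, "z": 0.067, "spin": 0}, {"claw": 0.06, "x": 0, "y": 0, "z": 0.067, "spin": 0}, {"claw": 0.03, "x": 0, "y": 0, "z": 0.067, "spin": 0}, {"claw": 0.03, "x": 0, "y": 0, "z": 0.067, "spin": 0}, {"claw": 0.03, "x": 0, "y": 0, "z": 0.067, "spin": 0}, {"claw": 0.03, "x": 0, "y": 0, "z": 0.067, "spin": 0}, {"claw": 0.03, "x": 0, "y": 0, "z": 0.067, "spin": 0}, {"claw": 0.03, "x": 0, "y": 0, "z": 0.067, "spin": 0}, {"claw": 0.03, "x": 0, "y": 0, "z": 0.066, "spin": 0}, {"claw": 0.03, "x": -0.03, "y": 0, "z": 0.066, "spin": 0}, {"claw": 0.03, "x": -0.06, "y": 0, "z": 0.066, "spin": 0}, {"claw": 0.03, "x": -0.06, "y": 0, "z": 0.066, "spin": 0}, {"claw": 0.03, "x": -0.06, "y": 0, "z": 0.03, "spin": 0}, {"claw": 0.03, "x": -0.06, "y": 0, "z": -0.01, "spin": 0}, {"claw": 0.03, "x": -0.06, "y": 0, "z": -0.05, "spin": 0}, {"claw": 0.03, "x": -0.06, "y": 0, "z": -0.05, "spin": 0}, {"claw": 0.03, "x": -0.06, "y": 0, "z": -0.05, "spin": 0}], "force": 60}}

```text
clock: 11.35
tcp_pos: [0.4622, -0.0167, 0.1434]
tcp_rot: [1.0, 0.03, 0.003, 0.0]
wrist_force: [-0.9, -0.1, -1.5]
finger_gap: 0.428
finger_force: 61.3
```

```bash
cat >> h.py <<'E'
def slot(s,z,k=.04):
    return (.533-.042*s-k*.999,-.2965+s-k*.042,z,2.4)
E
python3 - <<'E'
from h import *
rel(slot(-.085,.14),slot(-.085,.0185))
E
```

```text
tcp [ 0.4622 -0.0167  0.1434] yaw 3.45 t 11.35 f [-0.9 -0.1 -1.5] gap 0.428
(0.49661, -0.38318, 0.14, 2.4) -> [0.0123 0.3679 0.0037] spin 1.05 rows 8.82740814333404
(0.49661, -0.38318, 0.0185, 2.4) -> [0.0115 0.3678 0.1252] spin 1.05 rows 9.32166576337641
```

>>> {"api": "drive_tool", "payload": {"steps": [{"claw": 0.03, "x": 0.003, "y": 0.03, "z": 0, "spin": 1}, {"claw": 0.03, "x": 0.014, "y": 0.368, "z": 0, "spin": 1}, {"claw": 0.03, "x": 0.014, "y": 0.368, "z": 0, "spin": 1}, {"claw": 0.03, "x": 0.014, "y": 0.368, "z": 0, "spin": 1}, {"claw": 0.03, "x": 0.014, "y": 0.368, "z": 0, "spin": 1}, {"claw": 0.03, "x": 0.014, "y": 0.368, "z": 0, "spin": 1}, {"claw": 0.03, "x": 0.014, "y": 0.368, "z": 0, "spin": 1}, {"claw": 0.03, "x": 0.014, "y": 0.368, "z": 0, "spin": 1}, {"claw": 0.03, "x": 0.014, "y": 0.368, "z": 0, "spin": 1}, {"claw": 0.03, "x": 0.014, "y": 0.368, "z": 0, "spin": 1}, {"claw": 0.03, "x": 0.014, "y": 0.368, "z": 0, "spin": 1}, {"claw": 0.03, "x": 0.014, "y": 0.368, "z": 0, "spin": 1}, {"claw": 0.03, "x": 0.014, "y": 0.368, "z": 0, "spin": 1}]}}

```text
clock: 12.43
tcp_pos: [0.4966, -0.3817, 0.1394]
tcp_rot: [1.0, 0.022, -0.0, -0.001]
wrist_force: [-0.1, 0.9, -1.6]
finger_gap: 0.427
finger_force: 61.3
```

```bash
python3 - <<'E'
from h import *
rel(slot(-.085,.0185))
im,d=shot('side','s8.png');a=im[90:240,270:420,::-1]
im2,d=shot('top','t8.png');b=im2[140:290,310:460,::-1]
cv2.imwrite('pics/s8c.png',np.hstack([cv2.resize(i,None,fx=2.66,fy=2.66,interpolation=2) for i in(a,b)]))
E
```

```text
tcp [ 0.4966 -0.3817  0.1394] yaw 2.54 t 12.4333 f [-0.1  0.9 -1.6] gap 0.427
(0.49661, -0.38318, 0.0185, 2.4) -> [1.000e-04 1.600e-03 1.209e-01] spin 0.14 rows 2.9000273036272493
```

View pics/s8c.png

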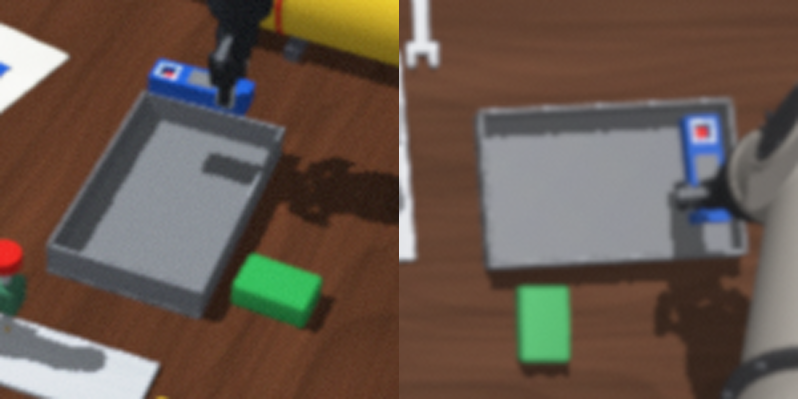

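The timer hangs over the tote's right end, inside the walls, with its spot at (702,130).

>>> {"api": "drive_tool", "payload": {"steps": [{"claw": 0.03, "x": 0, "y": 0, "z": 0.04, "spin": 0}, {"claw": 0.03, "x": 0, "y": 0, "z": 0.08, "spin": 0}, {"claw": 0.03, "x": 0, "y": 0, "z": 0.11, "spin": 0}, {"claw": 0.03, "x": 0, "y": 0, "z": 0.12, "spin": 0}, {"claw": 0.03, "x": 0, "y": 0, "z": 0.121, "spin": 0}, {"claw": 0.03, "x": 0, "y": 0, "z": 0.121, "spin": 0}, {"claw": 0.06, "x": 0, "y": 0, "z": 0.121, "spin": 0}, {"claw": 0.06, "x": 0, "y": 0, "z": 0.121, "spin": 0}, {"claw": 0.06, "x": 0, "y": 0, "z": 0.121, "spin": 0}, {"claw": 0.06, "x": 0, "y": 0, "z": 0.121, "spin": 0}, {"claw": 0.06, "x": 0, "y": 0, "z": 0.08, "spin": 0}, {"claw": 0.06, "x": 0, "y": 0, "z": 0.04, "spin": 0}, {"claw": 0.06, "x": 0, "y": 0, "z": 0, "spin": 0}, {"claw": 0.06, "x": 0, "y": 0, "z": -0.08, "spin": 0}, {"claw": 0.06, "x": 0, "y": 0, "z": -0.08, "spin": 0}, {"claw": 0.06, "x": 0, "y": 0, "z": -0.08, "spin": 0}]}}

```text
clock: 13.87
tcp_pos: [0.4993, -0.3849, 0.2286]
tcp_rot: [1.0, 0.021, 0.005, 0.003]
wrist_force: [0.5, -1.1, 0.5]
finger_gap: 0.702
finger_force: 0.0
```

```bash
python3 - <<'E'
from h import *
for n in('top','side'):
    im,d=shot(n,n+'9.png');timers(im,d,n)
a=np.radians(8.26);m=np.array([.5524,.2965])-.04*np.array([np.cos(a),np.sin(a)]);print(m)
rel((*m,.22,8.26),(*m,.0165,8.26))
E
```

```text
top [411.6 214.5] z 0.0273 rect [ 0.5305 -0.3766] [0.1158 0.0392] yaw 2.9 mean [ 0.514  -0.3728]
top [170.4 219.9] z 0.0267 rect [0.5007 0.4051] [0.0273 0.0341] yaw -80.8 mean [0.501  0.4049]
top [206.3 217.9] z 0.0272 rect [0.5067 0.29  ] [0.026  0.0322] yaw -89.1 mean [0.507  0.2892]
side [556.4  70. ] z 0.0167 mean [-0.0933 -1.3073]
side [480.9  64.6] z -0.0622 mean [ 0.224  -1.2958]
side [344.1 151.7] z 0.0269 mean [ 0.5222 -0.3707]
side [236.4 308.1] z 0.0279 mean [0.5415 0.3002]
side [215.5 345.6] z 0.0282 mean [0.5338 0.4146]
[0.51281495 0.29075339]
tcp [ 0.4973 -0.3836  0.2223] yaw 2.47 t 13.9667 f [-0.1 -0.1 -1.1] gap 0.705
(np.float64(0.5128149468976206), np.float64(0.2907533861377498), 0.22, 8.26) -> [ 0.0445 -0.673   0.0009] spin -5.79 rows 16.175200717417315
(np.float64(0.5128149468976206), np.float64(0.2907533861377498), 0.0165, 8.26) -> [ 0.0438 -0.6735  0.2044] spin -5.79 rows 16.911134161745032
```

>>> {"api": "drive_tool", "payload": {"steps": [{"claw": 0.085, "x": 0.0445, "y": -0.673, "z": 0, "spin": -5.8}, {"claw": 0.085, "x": 0.0445, "y": -0.673, "z": 0, "spin": -5.8}, {"claw": 0.085, "x": 0.0445, "y": -0.673, "z": 0, "spin": -5.8}, {"claw": 0.085, "x": 0.0445, "y": -0.673, "z": 0, "spin": -5.8}, {"claw": 0.085, "x": 0.0445, "y": -0.673, "z": 0, "spin": -5.8}, {"claw": 0.085, "x": 0.0445, "y": -0.673, "z": 0, "spin": -5.8}, {"claw": 0.085, "x": 0.0445, "y": -0.673, "z": 0, "spin": -5.8}, {"claw": 0.085, "x": 0.0445, "y": -0.673, "z": 0, "spin": -5.8}, {"claw": 0.085, "x": 0.0445, "y": -0.673, "z": 0, "spin": -5.8}, {"claw": 0.085, "x": 0.0445, "y": -0.673, "z": 0, "spin": -5.8}, {"claw": 0.085, "x": 0.0445, "y": -0.673, "z": 0, "spin": -5.8}, {"claw": 0.085, "x": 0.0445, "y": -0.673, "z": 0, "spin": -5.8}, {"claw": 0.085, "x": 0.0445, "y": -0.673, "z": 0, "spin": -5.8}, {"claw": 0.085, "x": 0.0445, "y": -0.673, "z": 0, "spin": -5.8}, {"claw": 0.085, "x": 0.0445, "y": -0.673, "z": 0, "spin": -5.8}, {"claw": 0.085, "x": 0.0445, "y": -0.673, "z": 0, "spin": -5.8}, {"claw": 0.085, "x": 0.0445, "y": -0.673, "z": 0, "spin": -5.8}, {"claw": 0.085, "x": 0.0445, "y": -0.673, "z": 0.1, "spin": -5.8}, {"claw": 0.085, "x": 0.0445, "y": -0.673, "z": 0.1, "spin": -5.8}, {"claw": 0.085, "x": 0.0445, "y": -0.673, "z": 0.1, "spin": -5.8}]}}

```text
clock: 15.63
tcp_pos: [0.5094, 0.2898, 0.1143]
tcp_rot: [0.997, 0.073, -0.003, 0.001]
wrist_force: [-0.5, -0.8, -0.3]
finger_gap: 0.994
finger_force: 0.0
```

```bash
python3 - <<'E'
from h import *
im,d=shot('side');timers(im,d,'side')
im,d=shot('top');timers(im,d,'top')
rel((.5128,.2908,.0165,8.26))
E
```

```text
side [344.7 151.9] z 0.0271 mean [ 0.5199 -0.3703]
side [236.2 308.4] z 0.0276 mean [0.5415 0.3011]
side [215.6 345.7] z 0.0282 mean [0.5336 0.4148]
top [411.6 214.5] z 0.0281 rect [ 0.5304 -0.3764] [0.1157 0.0392] yaw 2.9 mean [ 0.5139 -0.3726]
tcp [0.5097 0.2898 0.1158] yaw 8.31 t 15.7333 f [ 0.5 -0.2  0.9] gap 0.997
(0.5128, 0.2908, 0.0165, 8.26) -> [ 0.0039 -0.0007  0.0993] spin 0.05 rows 2.3832404172659554
```

>>> {"api": "drive_tool", "payload": {"steps": [{"claw": 0.085, "x": 0.003, "y": -0.0005, "z": 0.04, "spin": 0}, {"claw": 0.085, "x": 0.003, "y": -0.0005, "z": 0.075, "spin": 0}, {"claw": 0.085, "x": 0.003, "y": -0.0005, "z": 0.096, "spin": 0}, {"claw": 0.085, "x": 0.003, "y": -0.0005, "z": 0.098, "spin": 0}, {"claw": 0.03, "x": 0.003, "y": -0.0005, "z": 0.098, "spin": 0}, {"claw": 0.03, "x": 0.003, "y": -0.0005, "z": 0.098, "spin": 0}, {"claw": 0.03, "x": 0.003, "y": -0.0005, "z": 0.098, "spin": 0}, {"claw": 0.03, "x": 0.003, "y": -0.0005, "z": 0.098, "spin": 0}, {"claw": 0.03, "x": 0.003, "y": -0.0005, "z": 0.098, "spin": 0}, {"claw": 0.03, "x": 0.003, "y": -0.0005, "z": 0.098, "spin": 0}, {"claw": 0.03, "x": 0.003, "y": -0.0005, "z": 0.098, "spin": 0}, {"claw": 0.03, "x": 0.003, "y": -0.0005, "z": 0.098, "spin": 0}], "force": 60}}

```text
clock: 16.73
tcp_pos: [0.5161, 0.2927, 0.0242]
tcp_rot: [0.997, 0.072, 0.001, -0.001]
wrist_force: [-2.8, -2.2, 15.4]
finger_gap: 0.426
finger_force: 59.6
```

```bash
python3 - <<'E'
from h import *
s=ctrl.read_state();R=Ro.from_quat(s['tcp_rot'])
im,d=shot('side','s11.png')
for st,c,m in comps(im,'side',(0,120,70),(9,255,255),5)+comps(im,'side',(171,120,70),(179,255,255),5):
    if 190<c[0]<245 and 270<c[1]<345: 
        q=onz('side',[c],.031)[0];print(c.round(1),q.round(4),R.inv().apply(q-s['tcp_pos']).round(4))
rel((*pk(.142),.13,3.45))
E
```

```text
[218.8 300.4] [0.5919 0.3022 0.031 ] [ 0.0764  0.0015 -0.0066]
[197.2 337.3] [0.5842 0.4171 0.031 ] [ 0.0852 -0.1133 -0.0064]
[219.1 300.1] [0.5917 0.3012 0.031 ] [ 0.0761  0.0024 -0.0066]
[196.3 335.9] [0.5884 0.4148 0.031 ] [ 0.0891 -0.1105 -0.0064]
tcp [0.5161 0.2927 0.0242] yaw 8.25 t 16.7833 f [-3.  -2.6 15.3] gap 0.426
(np.float64(0.45945734755786216), np.float64(-0.016845202084639667), 0.13, 3.45) -> [-0.1001  0.2981 -0.1063] spin 4.8 rows 7.960756238766078
```

```bash
python3 - <<'E'
from h import *
im=cv2.imread('pics/s11.png')
cv2.imwrite('pics/s11c.png',cv2.resize(im[200:370,150:330],None,fx=3.5,fy=3.5,interpolation=2))
E
```

```text
(no output)
```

View pics/s11c.png

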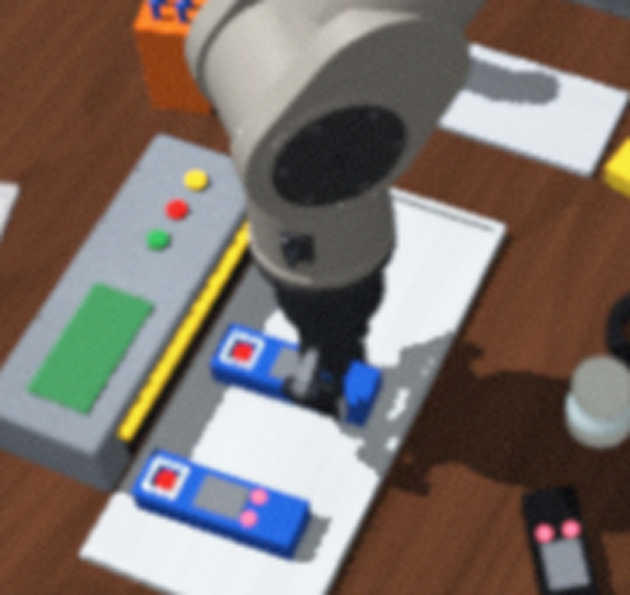

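The grasp looks normal, but the TCP stands 6 mm higher than commanded. I'll lift a little and check.

>>> {"api": "drive_tool", "payload": {"steps": [{"claw": 0.03, "x": 0, "y": 0, "z": -0.01, "spin": 0}, {"claw": 0.03, "x": 0, "y": 0, "z": -0.03, "spin": 0}, {"claw": 0.03, "x": 0, "y": 0, "z": -0.07, "spin": 0}, {"claw": 0.03, "x": 0, "y": 0, "z": -0.11, "spin": 0}, {"claw": 0.03, "x": 0, "y": 0, "z": -0.11, "spin": 0}, {"claw": 0.03, "x": 0, "y": 0, "z": -0.11, "spin": 0}]}}

```text
clock: 17.28
tcp_pos: [0.5163, 0.2928, 0.1355]
tcp_rot: [0.997, 0.072, 0.003, -0.001]
wrist_force: [0.0, -0.1, -2.4]
finger_gap: 0.424
finger_force: 61.1
```

```bash
python3 - <<'E'
from h import *
s=ctrl.read_state();R=Ro.from_quat(s['tcp_rot'])
im,d=shot('side','s12.png');P=pts('side',d)
for st,c,m in comps(im,'side',(0,120,70),(9,255,255),5)+comps(im,'side',(171,120,70),(179,255,255),5):
    if 190<c[0]<260 and 200<c[1]<320: 
        q=np.median(P[m],0);print(c.round(1),q.round(4),R.inv().apply(q-s['tcp_pos']).round(4))
for st,c,m in comps(im,'side',(105,140,60),(128,255,255)):
    if st[4]<700:
        q=P[m];print(c.round(1),R.inv().apply(q-s['tcp_pos']).min(0).round(4),R.inv().apply(np.median(q,0)-s['tcp_pos']).round(4))
rel((*pk(.142),.13,3.45))
E
```

```text
[198.4 200.8] [0.7868 0.0844 0.1022] [0.2376 0.2451 0.0341]
[204.2 202. ] [0.768  0.0776 0.1017] [0.2179 0.2492 0.0345]
[192.8 234.3] [0.7914 0.1285 0.0016] [0.248  0.2024 0.1348]
[205.9 234.6] [0.7533 0.1145 0.0035] [0.2082 0.2107 0.1327]
[257.8 247. ] [0.597  0.0862 0.0007] [0.0494 0.2163 0.1347]
[200.  259.5] [0.6864 0.2347 0.0691] [0.1597 0.0821 0.0672]
[213.7 275.9] [0.5941 0.301  0.1378] [ 0.0782  0.0031 -0.0019]
[213.2 275.3] [0.5964 0.2998 0.1383] [ 0.0803  0.0046 -0.0024]
[344.4 151.7] [-0.3125 -0.6027 -1.0086] [-0.0941  0.6538  0.1061]
[217.7 280.4] [-0.3125 -0.6027 -1.0086] [ 0.0631 -0.0123 -0.003 ]
[247.9 285.8] [-0.0257 -0.0259 -0.067 ] [-0.0161 -0.0017 -0.0053]
[215.7 345.8] [-0.3125 -0.6027 -1.0086] [ 0.0231 -0.1228  0.1075]
tcp [0.5154 0.2921 0.1336] yaw 8.26 t 17.3333 f [-0.1 -0.1 -2.9] gap 0.424
(np.float64(0.45945734755786216), np.float64(-0.016845202084639667), 0.13, 3.45) -> [-0.0998  0.2977  0.0032] spin 4.81 rows 7.531006414285447
```

The timer is held about 7 mm lower in the pads than the first one was, but level. Its spot is 79 mm ahead of the TCP, and contact on the bed should come at TCP z ≈ 0.028.

>>> {"api": "drive_tool", "payload": {"steps": [{"claw": 0.03, "x": -0.033, "y": 0.1, "z": 0, "spin": 4.8}, {"claw": 0.03, "x": -0.066, "y": 0.2, "z": 0, "spin": 4.8}, {"claw": 0.03, "x": -0.097, "y": 0.298, "z": 0, "spin": 4.8}, {"claw": 0.03, "x": -0.097, "y": 0.298, "z": 0, "spin": 4.8}, {"claw": 0.03, "x": -0.097, "y": 0.298, "z": 0, "spin": 4.8}, {"claw": 0.03, "x": -0.097, "y": 0.298, "z": 0, "spin": 4.8}, {"claw": 0.03, "x": -0.097, "y": 0.298, "z": 0, "spin": 4.8}, {"claw": 0.03, "x": -0.097, "y": 0.298, "z": 0, "spin": 4.8}, {"claw": 0.03, "x": -0.097, "y": 0.298, "z": 0, "spin": 4.8}, {"claw": 0.03, "x": -0.097, "y": 0.298, "z": 0.03, "spin": 4.8}, {"claw": 0.03, "x": -0.097, "y": 0.298, "z": 0.07, "spin": 4.8}, {"claw": 0.03, "x": -0.097, "y": 0.298, "z": 0.09, "spin": 4.8}, {"claw": 0.03, "x": -0.097, "y": 0.298, "z": 0.09, "spin": 4.8}, {"claw": 0.03, "x": -0.097, "y": 0.298, "z": 0.09, "spin": 4.8}]}}

```text
clock: 18.5
tcp_pos: [0.4607, -0.0163, 0.0412]
tcp_rot: [1.0, 0.031, -0.002, -0.0]
wrist_force: [0.4, -0.1, -1.4]
finger_gap: 0.428
finger_force: 61.1
```

```bash
python3 - <<'E'
from h import *
s=ctrl.read_state();R=Ro.from_quat(s['tcp_rot'])
im,d=shot('side','s13.png');P=pts('side',d)
for st,c,m in comps(im,'side',(0,100,50),(10,255,255),5)+comps(im,'side',(170,100,50),(179,255,255),5):
    if 280<c[0]<310 and 210<c[1]<235: 
        q=np.median(P[m],0);print(c.round(1),q.round(4),R.inv().apply(q-s['tcp_pos']).round(4))
rel((*pk(.079),.0295,3.45))
E
```

```text
[291.9 219.9] [ 0.5396 -0.0157  0.0439] [ 0.0788  0.0042 -0.0031]
tcp [ 0.4618 -0.0163  0.0423] yaw 3.51 t 18.55 f [ 0.1  0.  -0.6] gap 0.429
(np.float64(0.5223431722328952), np.float64(-0.013054020878074182), 0.0295, 3.45) -> [0.0606 0.0005 0.0128] spin 0.06 rows 1.4862488767746562
```

>>> {"api": "drive_tool", "payload": {"steps": [{"claw": 0.03, "x": 0, "y": 0, "z": 0.012, "spin": 0}, {"claw": 0.03, "x": 0, "y": 0, "z": 0.012, "spin": 0}, {"claw": 0.03, "x": 0.02, "y": 0, "z": 0.012, "spin": 0}, {"claw": 0.03, "x": 0.04, "y": -0.001, "z": 0.012, "spin": 0}, {"claw": 0.03, "x": 0.0606, "y": -0.001, "z": 0.012, "spin": 0}, {"claw": 0.03, "x": 0.0606, "y": -0.001, "z": 0.012, "spin": 0}, {"claw": 0.03, "x": 0.0606, "y": -0.001, "z": 0.012, "spin": 0}, {"claw": 0.03, "x": 0.0606, "y": -0.001, "z": 0.013, "spin": 0}, {"claw": 0.03, "x": 0.0606, "y": -0.001, "z": 0.014, "spin": 0}, {"claw": 0.03, "x": 0.0606, "y": -0.001, "z": 0.014, "spin": 0}]}}

```text
clock: 19.38
tcp_pos: [0.5217, -0.0122, 0.0283]
tcp_rot: [1.0, 0.03, -0.0, 0.0]
wrist_force: [-1.4, -0.4, 1.6]
finger_gap: 0.427
finger_force: 61.5
```

>>> {"api": "drive_tool", "payload": {"steps": [{"claw": 0.06, "x": 0, "y": 0, "z": 0, "spin": 0}, {"claw": 0.06, "x": 0, "y": 0, "z": 0, "spin": 0}, {"claw": 0.06, "x": 0, "y": 0, "z": 0, "spin": 0}, {"claw": 0.06, "x": 0, "y": 0, "z": 0, "spin": 0}, {"claw": 0.06, "x": 0, "y": 0, "z": -0.03, "spin": 0}, {"claw": 0.06, "x": 0, "y": 0, "z": -0.07, "spin": 0}, {"claw": 0.0, "x": 0, "y": 0, "z": -0.11, "spin": 0}, {"claw": 0.0, "x": 0, "y": 0, "z": -0.15, "spin": 0}, {"claw": 0.0, "x": 0, "y": 0, "z": -0.172, "spin": 0}, {"claw": 0.0, "x": 0, "y": 0, "z": -0.172, "spin": 0}, {"claw": 0.0, "x": 0.04, "y": 0, "z": -0.172, "spin": 0}, {"claw": 0.0, "x": 0.08, "y": 0.001, "z": -0.172, "spin": 0}, {"claw": 0.0, "x": 0.08, "y": 0.001, "z": -0.172, "spin": 0}, {"claw": 0.0, "x": 0.08, "y": 0.001, "z": -0.172, "spin": 0}, {"claw": 0.0, "x": 0.08, "y": 0.001, "z": -0.172, "spin": 0}]}}

```text
clock: 20.63
tcp_pos: [0.6016, -0.0081, 0.1992]
tcp_rot: [1.0, 0.03, -0.001, -0.0]
wrist_force: [-0.5, -0.4, 0.1]
finger_gap: 0.001
finger_force: 0.0
```

>>> {"api": "drive_tool", "payload": {"steps": [{"claw": 0.0, "x": 0, "y": 0, "z": 0.02, "spin": 0}, {"claw": 0.0, "x": 0, "y": 0, "z": 0.03, "spin": 0}, {"claw": 0.0, "x": 0, "y": 0, "z": 0.036, "spin": 0}, {"claw": 0.0, "x": 0, "y": 0, "z": 0.04, "spin": 0}, {"claw": 0.0, "x": 0, "y": 0, "z": 0.043, "spin": 0}, {"claw": 0.0, "x": 0, "y": 0, "z": 0.045, "spin": 0}, {"claw": 0.0, "x": 0, "y": 0, "z": 0.045, "spin": 0}]}}

```text
clock: 21.22
tcp_pos: [0.6019, -0.0082, 0.1552]
tcp_rot: [1.0, 0.03, -0.0, 0.0]
wrist_force: [-3.6, -0.8, 4.4]
finger_gap: 0.004
finger_force: 2.1
```

In the well again, past the face. Push on to the stop (TCP ≈ 0.1515).

>>> {"api": "drive_tool", "payload": {"steps": [{"claw": 0.0, "x": 0, "y": 0, "z": 0.001, "spin": 0}, {"claw": 0.0, "x": 0, "y": 0, "z": 0.002, "spin": 0}, {"claw": 0.0, "x": 0, "y": 0, "z": 0.003, "spin": 0}, {"claw": 0.0, "x": 0, "y": 0, "z": 0.004, "spin": 0}, {"claw": 0.0, "x": 0, "y": 0, "z": 0.005, "spin": 0}, {"claw": 0.0, "x": 0, "y": 0, "z": 0.005, "spin": 0}, {"claw": 0.0, "x": 0, "y": 0, "z": 0.005, "spin": 0}]}}

```text
clock: 21.8
tcp_pos: [0.6023, -0.0082, 0.1516]
tcp_rot: [1.0, 0.03, 0.0, 0.0]
wrist_force: [-10.1, -1.0, 20.1]
finger_gap: -0.003
finger_force: 10.4
```

>>> {"api": "drive_tool", "payload": {"steps": [{"claw": 0.0, "x": 0, "y": 0, "z": -0.015, "spin": 0}, {"claw": 0.0, "x": 0, "y": 0, "z": -0.05, "spin": 0}, {"claw": 0.06, "x": 0, "y": 0, "z": -0.05, "spin": 0}, {"claw": 0.06, "x": -0.04, "y": 0, "z": -0.05, "spin": 0}, {"claw": 0.06, "x": -0.081, "y": 0, "z": -0.05, "spin": 0}, {"claw": 0.06, "x": -0.081, "y": 0, "z": -0.05, "spin": 0}, {"claw": 0.06, "x": -0.081, "y": 0, "z": -0.05, "spin": 0}, {"claw": 0.06, "x": -0.081, "y": 0, "z": -0.01, "spin": 0}, {"claw": 0.06, "x": -0.081, "y": 0, "z": 0.03, "spin": 0}, {"claw": 0.06, "x": -0.081, "y": 0, "z": 0.07, "spin": 0}, {"claw": 0.06, "x": -0.081, "y": 0, "z": 0.1, "spin": 0}, {"claw": 0.06, "x": -0.081, "y": 0, "z": 0.12, "spin": 0}, {"claw": 0.06, "x": -0.081, "y": 0, "z": 0.127, "spin": 0}, {"claw": 0.06, "x": -0.081, "y": 0, "z": 0.127, "spin": 0}]}}

```text
clock: 22.97
tcp_pos: [0.5214, -0.0128, 0.0217]
tcp_rot: [1.0, 0.03, -0.001, -0.0]
wrist_force: [-0.2, 0.7, 0.2]
finger_gap: 0.702
finger_force: 0.0
```

>>> {"api": "drive_tool", "payload": {"steps": [{"claw": 0.03, "x": 0, "y": 0, "z": 0, "spin": 0}, {"claw": 0.03, "x": 0, "y": 0, "z": 0, "spin": 0}, {"claw": 0.03, "x": 0, "y": 0, "z": 0, "spin": 0}, {"claw": 0.03, "x": 0, "y": 0, "z": 0, "spin": 0}, {"claw": 0.03, "x": 0, "y": 0, "z": 0, "spin": 0}, {"claw": 0.03, "x": 0, "y": 0, "z": 0, "spin": 0}, {"claw": 0.03, "x": 0, "y": 0, "z": 0, "spin": 0}], "force": 60}}

```text
clock: 23.55
tcp_pos: [0.5227, -0.013, 0.0248]
tcp_rot: [1.0, 0.03, 0.002, 0.0]
wrist_force: [-1.5, 0.9, 10.2]
finger_gap: 0.431
finger_force: 61.2
```

>>> {"api": "drive_tool", "payload": {"steps": [{"claw": 0.03, "x": 0, "y": 0, "z": -0.005, "spin": 0}, {"claw": 0.03, "x": -0.02, "y": 0, "z": -0.005, "spin": 0}, {"claw": 0.03, "x": -0.04, "y": 0, "z": -0.005, "spin": 0}, {"claw": 0.03, "x": -0.061, "y": 0, "z": -0.005, "spin": 0}, {"claw": 0.03, "x": -0.061, "y": 0, "z": -0.005, "spin": 0}, {"claw": 0.03, "x": -0.061, "y": 0, "z": -0.04, "spin": 0}, {"claw": 0.03, "x": -0.061, "y": 0, "z": -0.08, "spin": 0}, {"claw": 0.03, "x": -0.061, "y": 0, "z": -0.12, "spin": 0}, {"claw": 0.03, "x": -0.061, "y": 0, "z": -0.12, "spin": 0}, {"claw": 0.03, "x": -0.061, "y": 0, "z": -0.12, "spin": 0}, {"claw": 0.03, "x": -0.061, "y": 0, "z": -0.12, "spin": 0}]}}

```text
clock: 24.47
tcp_pos: [0.4605, -0.017, 0.1434]
tcp_rot: [1.0, 0.03, 0.0, 0.0]
wrist_force: [-0.0, 0.0, -1.7]
finger_gap: 0.429
finger_force: 61.5
```

```bash
python3 - <<'E'
from h import *
rel(slot(0,.14,.038))
E
```

```text
tcp [ 0.4605 -0.017   0.1434] yaw 3.45 t 24.4667 f [-0.   0.  -1.7] gap 0.429
(0.49503800000000003, -0.29809599999999997, 0.14, 2.4) -> [0.0175 0.2826 0.0035] spin 1.05 rows 6.791643421550564
```

>>> {"api": "drive_tool", "payload": {"steps": [{"claw": 0.03, "x": 0.017, "y": 0.283, "z": 0, "spin": 1}, {"claw": 0.03, "x": 0.017, "y": 0.283, "z": 0, "spin": 1}, {"claw": 0.03, "x": 0.017, "y": 0.283, "z": 0, "spin": 1}, {"claw": 0.03, "x": 0.017, "y": 0.283, "z": 0, "spin": 1}, {"claw": 0.03, "x": 0.017, "y": 0.283, "z": 0, "spin": 1}, {"claw": 0.03, "x": 0.017, "y": 0.283, "z": 0, "spin": 1}, {"claw": 0.03, "x": 0.017, "y": 0.283, "z": 0, "spin": 1}, {"claw": 0.03, "x": 0.017, "y": 0.283, "z": 0, "spin": 1}, {"claw": 0.03, "x": 0.017, "y": 0.283, "z": 0, "spin": 1}, {"claw": 0.03, "x": 0.017, "y": 0.283, "z": 0, "spin": 1}, {"claw": 0.03, "x": 0.017, "y": 0.283, "z": 0.04, "spin": 1}, {"claw": 0.03, "x": 0.017, "y": 0.283, "z": 0.08, "spin": 1}, {"claw": 0.03, "x": 0.017, "y": 0.283, "z": 0.11, "spin": 1}, {"claw": 0.03, "x": 0.017, "y": 0.283, "z": 0.116, "spin": 1}, {"claw": 0.03, "x": 0.017, "y": 0.283, "z": 0.118, "spin": 1}, {"claw": 0.03, "x": 0.017, "y": 0.283, "z": 0.119, "spin": 1}, {"claw": 0.03, "x": 0.017, "y": 0.283, "z": 0.119, "spin": 1}]}}

```text
clock: 25.88
tcp_pos: [0.4957, -0.2982, 0.0256]
tcp_rot: [1.0, 0.022, 0.001, 0.0]
wrist_force: [-0.5, -0.3, -1.0]
finger_gap: 0.424
finger_force: 61.5
```

>>> {"api": "drive_tool", "payload": {"steps": [{"claw": 0.03, "x": 0, "y": 0, "z": 0.002, "spin": 0}, {"claw": 0.03, "x": 0, "y": 0, "z": 0.003, "spin": 0}, {"claw": 0.06, "x": 0, "y": 0, "z": 0.003, "spin": 0}, {"claw": 0.06, "x": 0, "y": 0, "z": 0.003, "spin": 0}, {"claw": 0.06, "x": 0, "y": 0, "z": 0.003, "spin": 0}, {"claw": 0.06, "x": 0, "y": 0, "z": 0.003, "spin": 0}, {"claw": 0.06, "x": 0, "y": 0, "z": -0.04, "spin": 0}, {"claw": 0.06, "x": 0, "y": 0, "z": -0.08, "spin": 0}, {"claw": 0.06, "x": 0, "y": 0, "z": -0.12, "spin": 0}, {"claw": 0.06, "x": 0, "y": 0, "z": -0.195, "spin": 0}, {"claw": 0.06, "x": 0, "y": 0, "z": -0.195, "spin": 0}, {"claw": 0.06, "x": 0, "y": 0, "z": -0.195, "spin": 0}]}}

```text
clock: 26.88
tcp_pos: [0.4972, -0.2995, 0.2263]
tcp_rot: [1.0, 0.021, 0.004, 0.002]
wrist_force: [0.3, -0.5, -1.0]
finger_gap: 0.703
finger_force: 0.0
```

```bash
python3 - <<'E'
from h import *
for n in('top','side'):
    im,d=shot(n,n+'14.png');timers(im,d,n)
a=np.radians(6.38);m=np.array([.5464,.412])-.04*np.array([np.cos(a),np.sin(a)]);print(m)
rel((*m,.22,6.38))
E
```

```text
top [386.2 214.7] z 0.0278 rect [ 0.5308 -0.2934] [0.1157 0.0379] yaw 2.6 mean [ 0.5136 -0.2902]
top [170.5 219.9] z 0.0272 rect [0.5007 0.4048] [0.0273 0.0336] yaw -80.8 mean [0.5009 0.4046]
top [412.6 222.8] z 0.0277 rect [ 0.4919 -0.3779] [0.0356 0.0387] yaw -2.9 mean [ 0.4869 -0.3747]
side [339.5 159.8] z 0.0271 mean [ 0.5207 -0.3276]
side [215.5 345.6] z 0.0285 mean [0.5339 0.4148]
[0.50664773 0.40755512]
tcp [ 0.4951 -0.2986  0.2207] yaw 2.47 t 26.9833 f [-0.1 -0.1 -0.8] gap 0.706
(np.float64(0.5066477292554553), np.float64(0.40755511860086024), 0.22, 6.38) -> [ 4.19e-02 -7.05e-01 -4.00e-04] spin -3.91 rows 16.935856968763883
```

>>> {"api": "drive_tool", "payload": {"steps": [{"claw": 0.085, "x": 0.042, "y": -0.705, "z": 0, "spin": -3.9}, {"claw": 0.085, "x": 0.042, "y": -0.705, "z": 0, "spin": -3.9}, {"claw": 0.085, "x": 0.042, "y": -0.705, "z": 0, "spin": -3.9}, {"claw": 0.085, "x": 0.042, "y": -0.705, "z": 0, "spin": -3.9}, {"claw": 0.085, "x": 0.042, "y": -0.705, "z": 0, "spin": -3.9}, {"claw": 0.085, "x": 0.042, "y": -0.705, "z": 0, "spin": -3.9}, {"claw": 0.085, "x": 0.042, "y": -0.705, "z": 0, "spin": -3.9}, {"claw": 0.085, "x": 0.042, "y": -0.705, "z": 0, "spin": -3.9}, {"claw": 0.085, "x": 0.042, "y": -0.705, "z": 0, "spin": -3.9}, {"claw": 0.085, "x": 0.042, "y": -0.705, "z": 0, "spin": -3.9}, {"claw": 0.085, "x": 0.042, "y": -0.705, "z": 0, "spin": -3.9}, {"claw": 0.085, "x": 0.042, "y": -0.705, "z": 0, "spin": -3.9}, {"claw": 0.085, "x": 0.042, "y": -0.705, "z": 0, "spin": -3.9}, {"claw": 0.085, "x": 0.042, "y": -0.705, "z": 0, "spin": -3.9}, {"claw": 0.085, "x": 0.042, "y": -0.705, "z": 0, "spin": -3.9}, {"claw": 0.085, "x": 0.042, "y": -0.705, "z": 0, "spin": -3.9}, {"claw": 0.085, "x": 0.042, "y": -0.705, "z": 0, "spin": -3.9}, {"claw": 0.085, "x": 0.042, "y": -0.705, "z": 0.1, "spin": -3.9}, {"claw": 0.085, "x": 0.042, "y": -0.705, "z": 0.1, "spin": -3.9}, {"claw": 0.085, "x": 0.042, "y": -0.705, "z": 0.1, "spin": -3.9}]}}

```text
clock: 28.65
tcp_pos: [0.5033, 0.4066, 0.1123]
tcp_rot: [0.998, 0.056, -0.003, 0.002]
wrist_force: [-0.4, -1.6, 0.0]
finger_gap: 0.993
finger_force: 0.0
```

```bash
python3 - <<'E'
from h import *
im,d=shot('side');timers(im,d,'side')
im,d=shot('top')
rel((.5066,.4076,.022,6.38))
E
```

```text
side [339.6 159.9] z 0.0267 mean [ 0.5204 -0.3277]
side [216.9 346.9] z 0.028 mean [0.5291 0.416 ]
tcp [0.5038 0.4062 0.114 ] yaw 6.42 t 28.75 f [-0.5 -0.4  0.4] gap 0.995
(0.5066, 0.4076, 0.022, 6.38) -> [ 0.0036 -0.0015  0.092 ] spin 0.04 rows 2.2076922994810415
```

>>> {"api": "drive_tool", "payload": {"steps": [{"claw": 0.085, "x": 0, "y": 0, "z": 0.04, "spin": 0}, {"claw": 0.085, "x": 0, "y": 0, "z": 0.075, "spin": 0}, {"claw": 0.085, "x": 0, "y": 0, "z": 0.092, "spin": 0}, {"claw": 0.085, "x": 0, "y": 0, "z": 0.094, "spin": 0}, {"claw": 0.03, "x": 0, "y": 0, "z": 0.094, "spin": 0}, {"claw": 0.03, "x": 0, "y": 0, "z": 0.094, "spin": 0}, {"claw": 0.03, "x": 0, "y": 0, "z": 0.094, "spin": 0}, {"claw": 0.03, "x": 0, "y": 0, "z": 0.094, "spin": 0}, {"claw": 0.03, "x": 0, "y": 0, "z": 0.094, "spin": 0}, {"claw": 0.03, "x": 0, "y": 0, "z": 0.094, "spin": 0}, {"claw": 0.03, "x": 0, "y": 0, "z": 0.094, "spin": 0}, {"claw": 0.03, "x": 0, "y": 0, "z": 0.094, "spin": 0}], "force": 60}}

```text
clock: 29.75
tcp_pos: [0.507, 0.4085, 0.0272]
tcp_rot: [0.998, 0.055, 0.001, -0.001]
wrist_force: [-2.2, -2.6, 14.7]
finger_gap: 0.424
finger_force: 59.5
```

```bash
cat >> h.py <<'E'
def button():
    s=ctrl.read_state();R=Ro.from_quat(s['tcp_rot'])
    im,d=shot('side');P=pts('side',d)
    for st,c,m in comps(im,'side',(0,100,50),(10,255,255),5)+comps(im,'side',(170,100,50),(179,255,255),5):
        q=np.median(P[m],0);t=R.inv().apply(q-s['tcp_pos'])
        if .05<t[0]<.11 and abs(t[1])<.03 and abs(t[2])<.03: print('button',c.round(1),q.round(4),t.round(4))
E
python3 -c "
from h import *
button();rel((.4624,-.0166,.14,3.45))"
```

```text
button [197.2 337.2] [0.5857 0.4156 0.0277] [ 0.079   0.0017 -0.0003]
button [196.3 335.9] [0.5909 0.4121 0.0265] [0.0837 0.0057 0.001 ]
tcp [0.507  0.4086 0.0272] yaw 6.36 t 29.8 f [-1.9 -3.4 13.6] gap 0.42
(0.4624, -0.0166, 0.14, 3.45) -> [-0.0911  0.4175 -0.1135] spin 2.91 rows 10.602497091697458
```

The pads swing forward as they close, so they ended up holding the timer high. I'll regrasp lower with a smaller stroke.

>>> {"api": "drive_tool", "payload": {"steps": [{"claw": 0.05, "x": 0, "y": 0, "z": 0, "spin": 0}, {"claw": 0.05, "x": 0, "y": 0, "z": 0, "spin": 0}, {"claw": 0.05, "x": 0, "y": 0, "z": 0, "spin": 0}, {"claw": 0.05, "x": 0, "y": 0, "z": 0.003, "spin": 0}, {"claw": 0.05, "x": 0, "y": 0, "z": 0.004, "spin": 0}, {"claw": 0.05, "x": 0, "y": 0, "z": 0.004, "spin": 0}, {"claw": 0.03, "x": 0, "y": 0, "z": 0.004, "spin": 0}, {"claw": 0.03, "x": 0, "y": 0, "z": 0.004, "spin": 0}, {"claw": 0.03, "x": 0, "y": 0, "z": 0.004, "spin": 0}, {"claw": 0.03, "x": 0, "y": 0, "z": 0.004, "spin": 0}, {"claw": 0.03, "x": 0, "y": 0, "z": 0.004, "spin": 0}, {"claw": 0.03, "x": 0, "y": 0, "z": 0.004, "spin": 0}], "force": 60}}

```text
clock: 30.8
tcp_pos: [0.5061, 0.4081, 0.0212]
tcp_rot: [0.998, 0.056, 0.0, -0.0]
wrist_force: [-1.0, -0.3, 2.9]
finger_gap: 0.43
finger_force: 60.5
```

```bash
python3 -c "
from h import *
button();rel((.4624,-.0166,.14,3.45))"
```

```text
button [196.7 336.9] [0.5872 0.4161 0.0275] [ 0.0815  0.001  -0.0063]
button [196.6 336.8] [0.589  0.415  0.0267] [ 0.0831  0.0023 -0.0055]
tcp [0.5061 0.4081 0.0211] yaw 6.38 t 30.85 f [-0.5  1.1  4. ] gap 0.423
(0.4624, -0.0166, 0.14, 3.45) -> [-0.0906  0.4172 -0.1189] spin 2.93 rows 10.626791507592003
```

>>> {"api": "drive_tool", "payload": {"steps": [{"claw": 0.03, "x": 0, "y": 0, "z": -0.03, "spin": 0}, {"claw": 0.03, "x": 0, "y": 0, "z": -0.07, "spin": 0}, {"claw": 0.03, "x": 0, "y": 0, "z": -0.11, "spin": 0}, {"claw": 0.03, "x": -0.009, "y": 0.04, "z": -0.118, "spin": 3}, {"claw": 0.03, "x": -0.0936, "y": 0.417, "z": -0.118, "spin": 3}, {"claw": 0.03, "x": -0.0936, "y": 0.417, "z": -0.118, "spin": 3}, {"claw": 0.03, "x": -0.0936, "y": 0.417, "z": -0.118, "spin": 3}, {"claw": 0.03, "x": -0.0936, "y": 0.417, "z": -0.118, "spin": 3}, {"claw": 0.03, "x": -0.0936, "y": 0.417, "z": -0.118, "spin": 3}, {"claw": 0.03, "x": -0.0936, "y": 0.417, "z": -0.118, "spin": 3}, {"claw": 0.03, "x": -0.0936, "y": 0.417, "z": -0.118, "spin": 3}, {"claw": 0.03, "x": -0.0936, "y": 0.417, "z": -0.118, "spin": 3}, {"claw": 0.03, "x": -0.0936, "y": 0.417, "z": -0.118, "spin": 3}, {"claw": 0.03, "x": -0.0936, "y": 0.417, "z": -0.118, "spin": 3}, {"claw": 0.03, "x": -0.0936, "y": 0.417, "z": -0.118, "spin": 3}, {"claw": 0.03, "x": -0.0936, "y": 0.417, "z": -0.08, "spin": 3}, {"claw": 0.03, "x": -0.0936, "y": 0.417, "z": -0.04, "spin": 3}, {"claw": 0.03, "x": -0.0936, "y": 0.417, "z": -0.02, "spin": 3}, {"claw": 0.03, "x": -0.0936, "y": 0.417, "z": -0.02, "spin": 3}, {"claw": 0.03, "x": -0.0936, "y": 0.417, "z": -0.02, "spin": 3}]}}

```text
clock: 32.52
tcp_pos: [0.4589, -0.016, 0.0407]
tcp_rot: [1.0, 0.03, -0.001, -0.0]
wrist_force: [0.5, -0.2, -0.0]
finger_gap: 0.427
finger_force: 60.7
```

```bash
python3 -c "
from h import *
button();rel((*pk(.082),.0265,3.45))"
```

```text
button [291.1 219. ] [ 0.5417 -0.0163  0.047 ] [ 0.0826  0.0052 -0.0065]
tcp [ 0.4598 -0.0162  0.0418] yaw 3.43 t 32.5667 f [ 0.4 -0.  -0.5] gap 0.429
(np.float64(0.5193486091531316), np.float64(-0.013234553316482062), 0.0265, 3.45) -> [0.0596 0.0006 0.0153] spin -0.02 rows 1.475327166516529
```

>>> {"api": "drive_tool", "payload": {"steps": [{"claw": 0.03, "x": 0, "y": 0, "z": 0.014, "spin": 0}, {"claw": 0.03, "x": 0, "y": 0, "z": 0.014, "spin": 0}, {"claw": 0.03, "x": 0.02, "y": 0, "z": 0.014, "spin": 0}, {"claw": 0.03, "x": 0.04, "y": -0.001, "z": 0.014, "spin": 0}, {"claw": 0.03, "x": 0.0595, "y": -0.001, "z": 0.014, "spin": 0}, {"claw": 0.03, "x": 0.0595, "y": -0.001, "z": 0.014, "spin": 0}, {"claw": 0.03, "x": 0.0595, "y": -0.001, "z": 0.014, "spin": 0}, {"claw": 0.03, "x": 0.0595, "y": -0.001, "z": 0.016, "spin": 0}, {"claw": 0.03, "x": 0.0595, "y": -0.001, "z": 0.017, "spin": 0}, {"claw": 0.03, "x": 0.0595, "y": -0.001, "z": 0.017, "spin": 0}]}}

```text
clock: 33.4
tcp_pos: [0.5183, -0.0125, 0.0251]
tcp_rot: [1.0, 0.029, 0.0, 0.0]
wrist_force: [-4.5, -1.0, 16.2]
finger_gap: 0.426
finger_force: 62.6
```

>>> {"api": "drive_tool", "payload": {"steps": [{"claw": 0.03, "x": 0.001, "y": 0, "z": -0.0015, "spin": 0}, {"claw": 0.03, "x": 0.001, "y": 0, "z": -0.0015, "spin": 0}, {"claw": 0.06, "x": 0.001, "y": 0, "z": -0.0015, "spin": 0}, {"claw": 0.06, "x": 0.001, "y": 0, "z": -0.0015, "spin": 0}, {"claw": 0.06, "x": 0.001, "y": 0, "z": -0.0015, "spin": 0}, {"claw": 0.06, "x": 0.001, "y": 0, "z": -0.0015, "spin": 0}, {"claw": 0.06, "x": 0.001, "y": 0, "z": -0.03, "spin": 0}, {"claw": 0.06, "x": 0.001, "y": 0, "z": -0.07, "spin": 0}, {"claw": 0.0, "x": 0.001, "y": 0, "z": -0.11, "spin": 0}, {"claw": 0.0, "x": 0.001, "y": 0, "z": -0.15, "spin": 0}, {"claw": 0.0, "x": 0.001, "y": 0, "z": -0.177, "spin": 0}, {"claw": 0.0, "x": 0.001, "y": 0, "z": -0.177, "spin": 0}, {"claw": 0.0, "x": 0.04, "y": 0, "z": -0.177, "spin": 0}, {"claw": 0.0, "x": 0.082, "y": 0.001, "z": -0.177, "spin": 0}, {"claw": 0.0, "x": 0.082, "y": 0.001, "z": -0.177, "spin": 0}, {"claw": 0.0, "x": 0.082, "y": 0.001, "z": -0.177, "spin": 0}, {"claw": 0.0, "x": 0.082, "y": 0.001, "z": -0.177, "spin": 0}]}}

```text
clock: 34.82
tcp_pos: [0.6001, -0.0084, 0.2003]
tcp_rot: [1.0, 0.03, -0.001, -0.0]
wrist_force: [-0.2, 0.4, -0.6]
finger_gap: -0.005
finger_force: 0.0
```

>>> {"api": "drive_tool", "payload": {"steps": [{"claw": 0.0, "x": 0, "y": 0, "z": 0.02, "spin": 0}, {"claw": 0.0, "x": 0, "y": 0, "z": 0.03, "spin": 0}, {"claw": 0.0, "x": 0, "y": 0, "z": 0.036, "spin": 0}, {"claw": 0.0, "x": 0, "y": 0, "z": 0.04, "spin": 0}, {"claw": 0.0, "x": 0, "y": 0, "z": 0.043, "spin": 0}, {"claw": 0.0, "x": 0, "y": 0, "z": 0.045, "spin": 0}, {"claw": 0.0, "x": 0, "y": 0, "z": 0.045, "spin": 0}]}}

```text
clock: 35.4
tcp_pos: [0.6004, -0.0086, 0.1562]
tcp_rot: [1.0, 0.029, -0.0, 0.0]
wrist_force: [-3.0, -1.2, 4.7]
finger_gap: -0.004
finger_force: 2.0
```

>>> {"api": "drive_tool", "payload": {"steps": [{"claw": 0.0, "x": 0, "y": 0, "z": 0.001, "spin": 0}, {"claw": 0.0, "x": 0, "y": 0, "z": 0.002, "spin": 0}, {"claw": 0.0, "x": 0, "y": 0, "z": 0.003, "spin": 0}, {"claw": 0.0, "x": 0, "y": 0, "z": 0.004, "spin": 0}, {"claw": 0.0, "x": 0, "y": 0, "z": 0.005, "spin": 0}, {"claw": 0.0, "x": 0, "y": 0, "z": 0.006, "spin": 0}, {"claw": 0.0, "x": 0, "y": 0, "z": 0.006, "spin": 0}, {"claw": 0.0, "x": 0, "y": 0, "z": 0.006, "spin": 0}]}}

```text
clock: 36.07
tcp_pos: [0.6008, -0.0086, 0.1515]
tcp_rot: [1.0, 0.029, 0.0, 0.0]
wrist_force: [-10.4, -1.2, 20.7]
finger_gap: -0.001
finger_force: 10.5
```

>>> {"api": "drive_tool", "payload": {"steps": [{"claw": 0.0, "x": 0, "y": 0, "z": -0.015, "spin": 0}, {"claw": 0.0, "x": 0, "y": 0, "z": -0.05, "spin": 0}, {"claw": 0.055, "x": 0, "y": 0, "z": -0.05, "spin": 0}, {"claw": 0.055, "x": -0.04, "y": 0, "z": -0.05, "spin": 0}, {"claw": 0.055, "x": -0.082, "y": 0, "z": -0.05, "spin": 0}, {"claw": 0.055, "x": -0.082, "y": 0, "z": -0.05, "spin": 0}, {"claw": 0.055, "x": -0.082, "y": 0, "z": -0.05, "spin": 0}, {"claw": 0.055, "x": -0.082, "y": 0, "z": -0.01, "spin": 0}, {"claw": 0.055, "x": -0.082, "y": 0, "z": 0.03, "spin": 0}, {"claw": 0.055, "x": -0.082, "y": 0, "z": 0.07, "spin": 0}, {"claw": 0.055, "x": -0.082, "y": 0, "z": 0.1, "spin": 0}, {"claw": 0.055, "x": -0.082, "y": 0, "z": 0.12, "spin": 0}, {"claw": 0.055, "x": -0.082, "y": 0, "z": 0.127, "spin": 0}, {"claw": 0.055, "x": -0.082, "y": 0, "z": 0.127, "spin": 0}]}}

```text
clock: 37.23
tcp_pos: [0.5189, -0.013, 0.0217]
tcp_rot: [1.0, 0.03, -0.001, -0.0]
wrist_force: [-0.6, -0.5, 0.4]
finger_gap: 0.644
finger_force: 0.0
```

>>> {"api": "drive_tool", "payload": {"steps": [{"claw": 0.03, "x": 0, "y": 0, "z": 0, "spin": 0}, {"claw": 0.03, "x": 0, "y": 0, "z": 0, "spin": 0}, {"claw": 0.03, "x": 0, "y": 0, "z": 0, "spin": 0}, {"claw": 0.03, "x": 0, "y": 0, "z": 0, "spin": 0}, {"claw": 0.03, "x": 0, "y": 0, "z": 0, "spin": 0}, {"claw": 0.03, "x": 0, "y": 0, "z": 0, "spin": 0}, {"claw": 0.03, "x": 0, "y": 0, "z": 0, "spin": 0}], "force": 60}}

```text
clock: 37.82
tcp_pos: [0.52, -0.0134, 0.0246]
tcp_rot: [1.0, 0.029, 0.001, 0.0]
wrist_force: [-2.3, 0.6, 10.2]
finger_gap: 0.43
finger_force: 61.2
```

>>> {"api": "drive_tool", "payload": {"steps": [{"claw": 0.03, "x": 0, "y": 0, "z": -0.004, "spin": 0}, {"claw": 0.03, "x": -0.02, "y": 0, "z": -0.004, "spin": 0}, {"claw": 0.03, "x": -0.04, "y": 0, "z": -0.004, "spin": 0}, {"claw": 0.03, "x": -0.059, "y": 0, "z": -0.004, "spin": 0}, {"claw": 0.03, "x": -0.059, "y": 0, "z": -0.004, "spin": 0}, {"claw": 0.03, "x": -0.059, "y": 0, "z": -0.04, "spin": 0}, {"claw": 0.03, "x": -0.059, "y": 0, "z": -0.08, "spin": 0}, {"claw": 0.03, "x": -0.059, "y": 0, "z": -0.12, "spin": 0}, {"claw": 0.03, "x": -0.059, "y": 0, "z": -0.12, "spin": 0}, {"claw": 0.03, "x": -0.059, "y": 0, "z": -0.12, "spin": 0}, {"claw": 0.03, "x": -0.059, "y": 0, "z": -0.12, "spin": 0}]}}

```text
clock: 38.73
tcp_pos: [0.4601, -0.0171, 0.1435]
tcp_rot: [1.0, 0.029, 0.001, 0.0]
wrist_force: [-0.7, 0.7, -1.9]
finger_gap: 0.423
finger_force: 61.0
```

```bash
python3 -c "
from h import *
button();rel(slot(.085,.14,.04))
im,d=shot('top');timers(im,d,'top')"
```

```text
button [291.2 194.2] [ 0.5416 -0.018   0.1443] [ 0.0813  0.0056 -0.0007]
tcp [ 0.4596 -0.017   0.1428] yaw 3.36 t 38.7833 f [ 0.1  0.2 -1.4] gap 0.423
(0.48947000000000007, -0.21317999999999995, 0.14, 2.4) -> [0.0183 0.1976 0.0028] spin 0.96 rows 4.758464128048623
top [386.1 214.8] z 0.0282 rect [ 0.5308 -0.2933] [0.1157 0.0379] yaw 2.6 mean [ 0.5134 -0.29  ]
top [411.6 214.4] z 0.0272 rect [ 0.5305 -0.3767] [0.1158 0.0392] yaw 2.9 mean [ 0.5142 -0.3728]
```

>>> {"api": "drive_tool", "payload": {"steps": [{"claw": 0.03, "x": 0.018, "y": 0.198, "z": 0, "spin": 1}, {"claw": 0.03, "x": 0.018, "y": 0.198, "z": 0, "spin": 1}, {"claw": 0.03, "x": 0.018, "y": 0.198, "z": 0, "spin": 1}, {"claw": 0.03, "x": 0.018, "y": 0.198, "z": 0, "spin": 1}, {"claw": 0.03, "x": 0.018, "y": 0.198, "z": 0, "spin": 1}, {"claw": 0.03, "x": 0.018, "y": 0.198, "z": 0, "spin": 1}, {"claw": 0.03, "x": 0.018, "y": 0.198, "z": 0, "spin": 1}, {"claw": 0.03, "x": 0.018, "y": 0.198, "z": 0.04, "spin": 1}, {"claw": 0.03, "x": 0.018, "y": 0.198, "z": 0.08, "spin": 1}, {"claw": 0.03, "x": 0.018, "y": 0.198, "z": 0.11, "spin": 1}, {"claw": 0.03, "x": 0.018, "y": 0.198, "z": 0.116, "spin": 1}, {"claw": 0.03, "x": 0.018, "y": 0.198, "z": 0.119, "spin": 1}, {"claw": 0.03, "x": 0.018, "y": 0.198, "z": 0.12, "spin": 1}, {"claw": 0.03, "x": 0.018, "y": 0.198, "z": 0.12, "spin": 1}]}}

```text
clock: 40.0
tcp_pos: [0.4905, -0.2133, 0.0243]
tcp_rot: [1.0, 0.021, 0.001, 0.0]
wrist_force: [0.8, 0.3, -0.6]
finger_gap: 0.428
finger_force: 61.0
```

>>> {"api": "drive_tool", "payload": {"steps": [{"claw": 0.03, "x": 0, "y": 0, "z": 0.002, "spin": 0}, {"claw": 0.03, "x": 0, "y": 0, "z": 0.002, "spin": 0}, {"claw": 0.06, "x": 0, "y": 0, "z": 0.002, "spin": 0}, {"claw": 0.06, "x": 0, "y": 0, "z": 0.002, "spin": 0}, {"claw": 0.06, "x": 0, "y": 0, "z": 0.002, "spin": 0}, {"claw": 0.06, "x": 0, "y": 0, "z": 0.002, "spin": 0}, {"claw": 0.06, "x": 0, "y": 0, "z": -0.04, "spin": 0}, {"claw": 0.06, "x": 0, "y": 0, "z": -0.08, "spin": 0}, {"claw": 0.06, "x": 0, "y": 0, "z": -0.12, "spin": 0}, {"claw": 0.06, "x": 0, "y": 0, "z": -0.2, "spin": 0}, {"claw": 0.06, "x": 0, "y": 0, "z": -0.2, "spin": 0}, {"claw": 0.06, "x": 0, "y": 0, "z": -0.2, "spin": 0}, {"claw": 0.06, "x": 0, "y": -0.2, "z": -0.2, "spin": 0}, {"claw": 0.06, "x": 0, "y": -0.2, "z": -0.2, "spin": 0}, {"claw": 0.06, "x": 0, "y": -0.2, "z": -0.2, "spin": 0}, {"claw": 0.06, "x": 0, "y": -0.2, "z": -0.2, "spin": 0}, {"claw": 0.06, "x": 0, "y": -0.2, "z": -0.2, "spin": 0}, {"claw": 0.06, "x": 0, "y": -0.2, "z": -0.2, "spin": 0}]}}

```text
clock: 41.5
tcp_pos: [0.4808, -0.007, 0.2235]
tcp_rot: [1.0, 0.024, 0.001, -0.001]
wrist_force: [0.4, 1.3, -0.3]
finger_gap: 0.703
finger_force: 0.0
```

```bash
python3 -c "
from h import *
im,d=shot('top');timers(im,d,'top');a=im[140:290,310:460,::-1]
im,d=shot('side');timers(im,d,'side');b=im[90:240,270:420,::-1]
cv2.imwrite('pics/end.png',np.hstack([cv2.resize(i,None,fx=2.66,fy=2.66,interpolation=2) for i in(a,b)]))"
```

```text
top [386.1 214.8] z 0.028 rect [ 0.5308 -0.2934] [0.1157 0.0379] yaw 2.6 mean [ 0.5134 -0.2901]
top [411.5 214.3] z 0.0273 rect [ 0.5305 -0.3766] [0.1158 0.0392] yaw 2.9 mean [ 0.5145 -0.3728]
top [360.6 217.3] z 0.0285 rect [ 0.5199 -0.2087] [0.0989 0.0354] yaw 2.5 mean [ 0.5056 -0.2071]
side [341.5 159.8] z 0.027 mean [ 0.5147 -0.3304]
side [328.1 185.1] z 0.0283 mean [ 0.5075 -0.2031]
```

View pics/end.png

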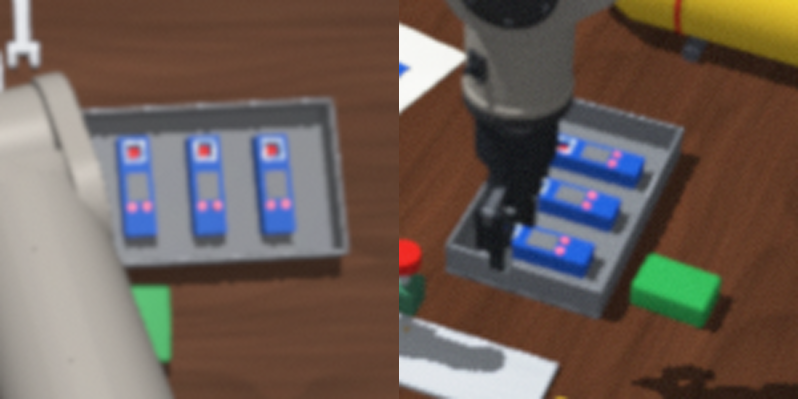

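All three timers lie flat and face up inside the tote, at (135,185), (206,185) and (273,185), and the gripper is well clear of them.

```bash
python3 -c "
from h import *
print(ctrl.sign_off())"
```

```text
the job is handed in; nothing more can be done
None
```

I pushed all three blue timers' reset buttons down under the pin to a hard stop, laid the timers flat and face up in the grey tote, and handed the job in; no verdict came back.

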